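Right the fallen tin in its lane and show the smallest tin to the code scanner

ROBOT

A 7-joint arm with a two-finger parallel gripper is mounted at the origin on a cart in front of the work surface, level with it; the furniture and walls round the work are solid. World frame = base frame: x ahead of the robot, y to its left, z up, the work surface at z = 0. Lengths are in m, angles in rad, forces in N, time in s.
With the tool pointing down it reaches from about 0.4 to 0.9 m from the base axis. Payload 5.5 kg.
Tool frame: the origin (TCP) lies midway between the tips of the shut fingers; the grasp point (between the pads) lies 19 mm behind it; z points along the fingers, y is the line along which they close (so a half turn about z gives the same grasp; the last joint's range is limited). The gripper opens to 85 mm and grips with 20 to 120 N. Pads are 22 mm wide; open, the fingers measure 114 mm over their backs; the gripper's body (76 mm by 85 mm) begins 54 mm behind the grasp point. The pads swing forward as they close: fully open they stand 13 mm farther back than shut.
Start: joints at [-1.06, 0.501, -0.427, 1.55, 0.221, 1.138, -0.21], TCP at [0.159, 0.63, 0.231] pointing down, gripper open.
Joint ranges: [-2.88, 2.88], [-0.31, 2.03], [-1.54, 1.56], [0.2, 2.42], [-1.41, 4.55], [0.19, 2.02], [-2.57, 2.57]. Speed limits (rad/s): [2.57, 2.57, 3.14, 3.14, 3.14, 3.14, 3.14].

INTERFACE

Orientations are given as [roll, pitch, yaw] about the fixed x, y, z axes, in that order (R = Rz(yaw) Ry(pitch) Rx(roll)).
In Python, from cell import ctrl gives the robot as it stands.
- The arm moves only by the tool servo_tool, never from a script. Its arguments are lists of equal length, an entry for each row: "offset": the shift along the world's x, y, z in m, a list of three; "twist": the turn about the world's z in rad; "jaw": the opening, from -1 (shut) to 1 (fully open), so that 0 is half open. A call has 1 to 12 rows; each row shifts and turns the commanded pose from where the row before left it; what a row does not reach is not made up. A row lasts 1/8 s, in which the tool goes at most 62.5 mm and 10.7 degrees, less where a joint would pass 70% of its speed; a pose out of reach is approached as far as the arm can. A call is refused whole if a number of a shift passes 0.0625 or a number of a turn 0.188, either way. A call with a gripper value outside its range is refused whole. The fingers move at their own pace and stop on an object; "newtons" is the grip in N (left out, the last holds). Time passes only in rows, so rows that do not move let the fingers close. It gives the time, the measured TCP pose, the force, the opening and the grip force at its end, in the units of the state.
- ctrl.read_state(): the state, without advancing time (a new reading comes with each control period).
- ctrl.capture(name): name is "scene" or "top" or "wrist"; returns the picture (480x640x3 uint8, red, green, blue); there is no depth.
- ctrl.camera_info(name): a dict with "K" (3x3 intrinsics, pixels), "world_to_cam" (4x4, takes a point from world to camera coordinates). Camera axes: x right, y up, looking along -z (the intrinsics and any distortion apply to the point x, -y, -z); pixel columns grow to the right and rows downward; lengths in m; the calibration is good to about 2 mm. A picture is of the moment at which its call begins: read the wrist's pose just before it. camera_info takes no time and is no camera call; for the wrist camera it gives the pose at the moment of the call.
- ctrl.sign_off(): hands the job in; it is judged then, once.
The state is a dict: "clock": time; "joint_positions": joint angles; "qd": joint speeds; "joint_torque": joint torques, N m; "tool_pos": TCP position; "orientation": TCP orientation; "wrist_force": force on the tool from outside, world axes, zero at the start; "torque": the same for the moment, N m; "gripper_width": opening from 0.0 (shut) to 1.0 (fully open); "grasp_force": force on a finger pad.
Only numpy, scipy, OpenCV 4.12 (cv2) and the standard library are available. Lean on these libraries where they do the work, as an engineer would, in place of code of your own. Each camera call takes 0.05 s, during which the arm holds its last target. There are 200 camera calls.

TASK

One tin has toppled out of the stock lane: stand it back up, lid on top, in its empty place between its neighbours so that it rests on the lane's floor between the wires. Then take the smallest tin out of the lane and present its underside to the slanted window of the code scanner: in the air, square to the glass and centred on it, about 8 cm off the glass. Finish while holding it there still; the other tins stay standing in the lane, and nothing else on the table is disturbed.

Things in the scene. Friction and masses are not known exactly. Their poses are not given: they have to be found in the camera images.
- lane: stock lane: grey sheet tray fixed to the table, 94 mm wide (x), 420 mm long (y). Origin: centre of underside, z up; tins stand on its floor at z = 6 mm. 6 mm wire guide rails at x = +-40.5 mm (75 mm apart inside), tops at z = 27 mm; end stops' tops at 37 mm. Four places at y = -150, -50, +50 (empty), +150 mm; three tins stand in the others in any order, up to 5 mm off along y
- lane_gap (a point): centre of the empty place, on the lane's floor
- tin_0: the fallen tin: cylinder 64 mm across, 85 mm long, 0.11 to 0.2 kg, centre of mass at mid-length. Lies on its side on the table between robot and lane, lid end within 40 deg of towards the robot. Origin: centre of its underside; z along its axis from underside to lid. Rolls if pushed sideways; standing on its base edge under 30 deg off upright, it settles upright by itself
- tin_1: a tin standing in the lane, 60 mm in diameter, 70 mm tall. Origin: centre of its underside, z up to the lid
- tin_2: the tallest tin, standing in the lane, 68 mm in diameter, 100 mm tall. Origin: centre of its underside, z up to the lid
- tin_3: the smallest tin, standing in the lane, 52 mm in diameter, 60 mm tall, 0.11 to 0.2 kg. Origin: centre of its underside, z up to the lid
- scanner_window: dark glass window of the black code scanner, a head fixed on a round foot, left of the lane. Origin: centre of the glass, 130 mm above the table; z: outward normal, leaning 30 deg from straight up, roughly towards the robot; y level across the window. Glass 66 (x) by 76 mm (y) in a grey bezel 3 mm proud; head 94 by 104 mm, reaching 60 mm behind the glass
- tape_roll: a roll of tape lying flat, 102 mm across, 18 mm high; bystander. Origin: centre of its underside
- cup: a white coffee cup, 85x72x53 mm; bystander. Origin: centre of its underside
- tag_pad: a pad of price tags, 76x88x12 mm; bystander. Origin: centre of its underside

How it is judged:
At the end, for the whole second after the job is handed in: Fallen tin upright (4.5 deg) on the lane floor in the gap (30 mm along, 12 mm across), let go; other two upright in the lane. Smallest tin held by the fingers alone, still, underside towards the glass: square within 8 deg, 60 to 100 mm off, within 15 mm of the window axis each way (angle between each of tin_0, tin_1, tin_2's own z axis and vertical below 0.08 rad and x of tin_0 in the frame of lane between -0.012 and 0.012 m and y of tin_0 in the frame of lane between 0.02 and 0.08 m and z of tin_0 in the frame of lane between 0.002 and 0.01 m and x of tin_1 in the frame of lane between -0.012 and 0.012 m and y of tin_1 in the frame of lane between -0.18 and 0.18 m and z of tin_1 in the frame of lane between 0.002 and 0.01 m and x of tin_2 in the frame of lane between -0.012 and 0.012 m and y of tin_2 in the frame of lane between -0.18 and 0.18 m and z of tin_2 in the frame of lane between 0.002 and 0.01 m and contact force between tin_0 and the arm below 0.2 N and contact force between tin_0 and the fingers below 0.2 N and x of tin_3 in the frame of scanner_window between -0.015 and 0.015 m and y of tin_3 in the frame of scanner_window between -0.015 and 0.015 m and z of tin_3 in the frame of scanner_window between 0.06 and 0.1 m and angle between the z axis of tin_3 and the z axis of scanner_window, either way round below 0.14 rad and angle between tin_3's own z axis and vertical below 1.2 rad and contact force between tin_3 and the fingers above 1 N and contact force between tin_3 and scanner_window below 0.1 N and contact force between tin_3 and lane below 0.1 N and linear speed of each of tin_3, tin_0 below 0.02 m/s and angular speed of tin_3 below 0.2 rad/s); the arm keeps its last pose, push and grip.
It fails at once if a standing neighbour is knocked over (angle between any of tin_1, tin_2's own z axis and vertical above 0.6 rad).
It fails at once if a bystander (tape roll, cup or tag pad) is shifted by more than 2 cm (distance of any of tape_roll, cup, tag_pad from where it was at the start of the episode above 0.02 m).
It fails at once if the scanner is struck harder than 15 N (contact force between scanner_window and the arm above 15 N or contact force between scanner_window and the fingers above 15 N or contact force between scanner_window and tin_3 above 15 N).
It also fails if it takes over 51 s, if anything falls off the work surface, if the arm or the gripper's body presses on something with over 40 N, if the wrist force passes 120 N, or if a joint passes its speed limit or range.

## Working session

There is one attempt and no reset: what is moved stays moved. The work goes in short steps, Python scripts to look and compute and a tool call to move; the robot and the scene stay as the last step left them, time stands still between calls to the robot, and variables do not carry over. Pictures are saved under pics/ and viewed, at most 10 in all, crops included, and the job is handed in when it is done.

Besides the shell and the picture viewer there is one more tool, called after "Request:" by a JSON object that holds its "name" and its "arguments". servo_tool: Moves the arm, as the interface text tells. Its arguments: {"type":"object","properties":{"offset":{"type":"array"},"twist":{"type":"array"},"jaw":{"type":"array"},"newtons":{"type":"number"}},"required":["offset","twist","jaw"]}

```bash
mkdir -p pics; ls
cat > h.py <<'E'
import numpy as np, cv2
from cell import ctrl
def grab(n):
    ci=ctrl.camera_info(n); im=ctrl.capture(n)
    return im,ci
def save(im,f): cv2.imwrite('pics/'+f,im[:,:,::-1])
def ray(ci,u,v):
    K=np.array(ci['K']);W=np.array(ci['world_to_cam']);R=W[:3,:3];t=W[:3,3]
    d=np.linalg.inv(K)@[u,v,1.]; d=R.T@(d*[1,-1,-1]); return -R.T@t,d/np.linalg.norm(d)
def onz(ci,u,v,z):
    c,d=ray(ci,u,v); return c+d*(z-c[2])/d[2]
def proj(ci,p):
    K=np.array(ci['K']);W=np.array(ci['world_to_cam']);q=W[:3,:3]@p+W[:3,3];q=q*[1,-1,-1];q=K@q;return q[:2]/q[2]
def cross(r1,r2):
    (c1,d1),(c2,d2)=r1,r2
    A=np.stack([d1,-d2],1);s=np.linalg.lstsq(A,c2-c1,rcond=None)[0]
    a=c1+s[0]*d1;b=c2+s[1]*d2;return (a+b)/2,np.linalg.norm(a-b)
E
python3 - <<'E'
from h import *
np.set_printoptions(precision=3,suppress=True)
print(ctrl.read_state())
for n in ('scene','top','wrist'):
    im,ci=grab(n);save(im,n+'0.png');np.save('pics/'+n+'0.npy',im)
    print(n,ci)
E
```

```text
pics
{'clock': 0.0, 'joint_positions': array([-1.06 ,  0.502, -0.427,  1.551,  0.221,  1.138, -0.21 ]), 'qd': array([ 0.   , -0.001,  0.   , -0.001, -0.001, -0.   ,  0.   ]), 'joint_torque': array([ -0.001, -56.949,  -5.817, -28.095,   0.011,   0.011,  -0.   ]), 'tool_pos': array([0.159, 0.629, 0.23 ]), 'orientation': array([-3.14 , -0.   ,  2.894]), 'wrist_force': array([0.155, 0.308, 0.68 ]), 'torque': array([0.017, 0.024, 0.056]), 'grasp_force': 0.0, 'gripper_width': 0.9964040580445218}
scene {'K': array([[508.511,   0.   , 327.682],
       [  0.   , 508.511, 255.372],
       [  0.   ,   0.   ,   1.   ]]), 'world_to_cam': array([[ 0.738, -0.675, -0.009, -0.417],
       [ 0.287,  0.302,  0.909, -0.242],
       [-0.611, -0.674,  0.416, -0.877],
       [ 0.   ,  0.   ,  0.   ,  1.   ]])}
top {'K': array([[589.613,   0.   , 315.552],
       [  0.   , 589.613, 235.712],
       [  0.   ,   0.   ,   1.   ]]), 'world_to_cam': array([[-0.007, -1.   , -0.01 , -0.023],
       [ 0.991, -0.008,  0.133, -0.561],
       [-0.133, -0.009,  0.991, -1.731],
       [ 0.   ,  0.   ,  0.   ,  1.   ]])}
wrist {'K': array([[341.137,   0.   , 317.5  ],
       [  0.   , 341.137, 241.092],
       [  0.   ,   0.   ,   1.   ]]), 'world_to_cam': array([[ 0.244,  0.97 , -0.001, -0.648],
       [-0.933,  0.235, -0.273,  0.037],
       [-0.264,  0.068,  0.962, -0.377],
       [ 0.   ,  0.   ,  0.   ,  1.   ]])}
```

View pics/top0.png

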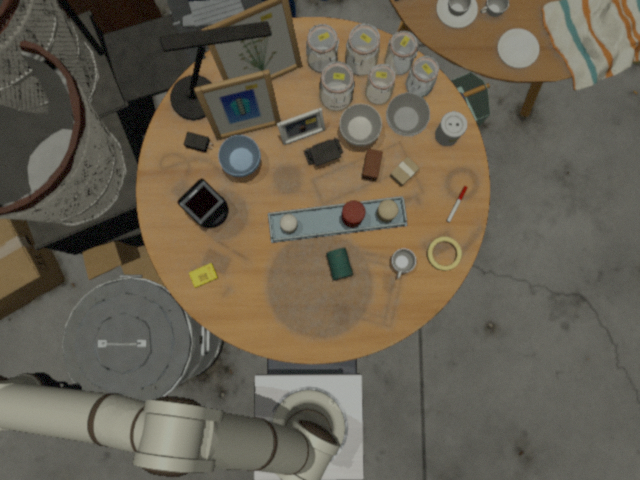

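View pics/scene0.png

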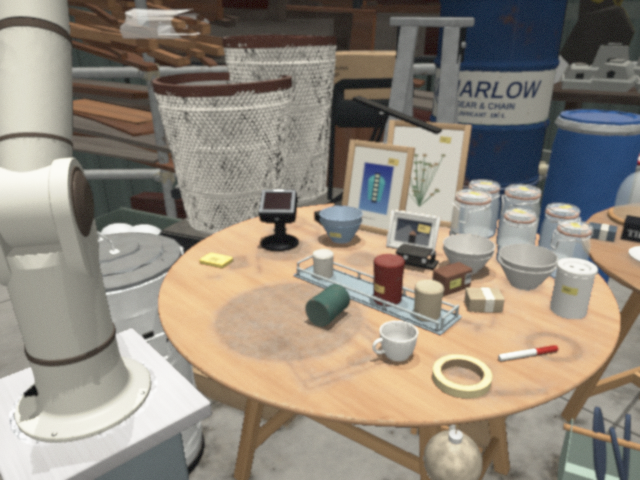

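Run:
```python
from h import *
np.set_printoptions(precision=4,suppress=True)
top=np.load('pics/top0.npy');sc=np.load('pics/scene0.npy');ct=ctrl.camera_info('top');cs=ctrl.camera_info('scene')
def comp(m):
    n,l,s,c=cv2.connectedComponentsWithStats(m.astype(np.uint8));i=1+np.argmax(s[1:,4]);return l==i,s[i],c[i]
hsv=cv2.cvtColor(top,cv2.COLOR_RGB2HSV).astype(int)
def roi(m,x0,y0,x1,y1):
    r=np.zeros_like(m);r[y0:y1,x0:x1]=m[y0:y1,x0:x1];return r
h,s,v=hsv[...,0],hsv[...,1],hsv[...,2]
m=roi((h>80)&(h<125),260,190,415,250);m=cv2.morphologyEx(m.astype(np.uint8),cv2.MORPH_CLOSE,np.ones((5,5)))
m,st,c=comp(m)
ys,xs=np.nonzero(m);R=cv2.minAreaRect(np.stack([xs,ys],1).astype(np.float32));print('lane',st,R)
for p in cv2.boxPoints(R):print(p,onz(ct,*p,0.01))
print('center',onz(ct,*R[0],0.006))
m=roi((h>60)&(h<105)&(v<110)&(s>60),320,240,360,290);m,st,c=comp(m);ys,xs=np.nonzero(m)
R=cv2.minAreaRect(np.stack([xs,ys],1).astype(np.float32));print('tin0',st,c,R,onz(ct,*c,0.032))
for p in cv2.boxPoints(R):print(p,onz(ct,*p,0.032))
for p,z in (((289,223),.066),((353,213),.106),((387,210),.076),((203,202),.13)):print(p,onz(ct,*p,z))
a=cv2.resize(top[170:300,165:295],(390,390),interpolation=cv2.INTER_CUBIC)
b=cv2.resize(sc[180:260,250:310],(390*60//80,390),interpolation=cv2.INTER_CUBIC)
save(np.hstack([a,b]),'crop1.png');save(np.load('pics/wrist0.npy'),'w0.png')
```

```text
lane [ 269  206   82   36 1549] ((309.64166259765625, 222.95391845703125), (27.282428741455078, 78.98468017578125), 83.2901611328125)
[268.826  214.0205] [0.6327 0.1151 0.01  ]
[347.2696 204.7918] [ 0.6593 -0.1254  0.01  ]
[350.4574 231.8874] [ 0.5753 -0.1339  0.01  ]
[272.0137 241.116 ] [0.549  0.1051 0.01  ]
center [ 0.6046 -0.0097  0.006 ]
tin0 [327 249  25  30 500] [338.978 263.426] ((338.99615478515625, 263.3192443847656), (27.802736282348633, 19.119863510131836), 74.74488067626953) [ 0.4774 -0.0971  0.032 ]
[326.1154 252.4231] [ 0.5107 -0.059   0.032 ]
[344.5616 247.3923] [ 0.5254 -0.1145  0.032 ]
[351.8769 274.2154] [ 0.4449 -0.1351  0.032 ]
[333.4308 279.2462] [ 0.4303 -0.08    0.032 ]
(289, 223) [0.5956 0.0503 0.066 ]
(353, 213) [ 0.617  -0.1373  0.106 ]
(387, 210) [ 0.6302 -0.2392  0.076 ]
(203, 202) [0.6486 0.2934 0.13  ]
```

View pics/crop1.png

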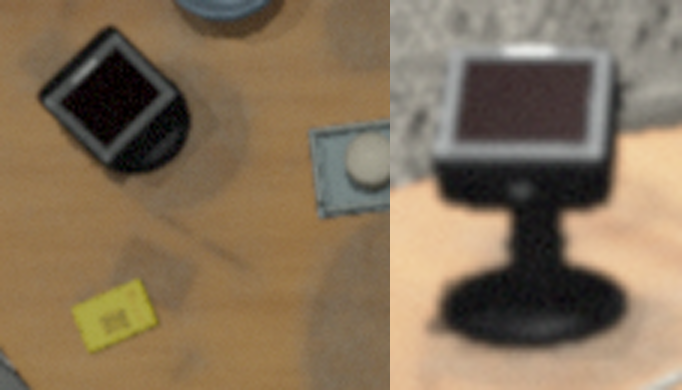

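View pics/wrist0.png

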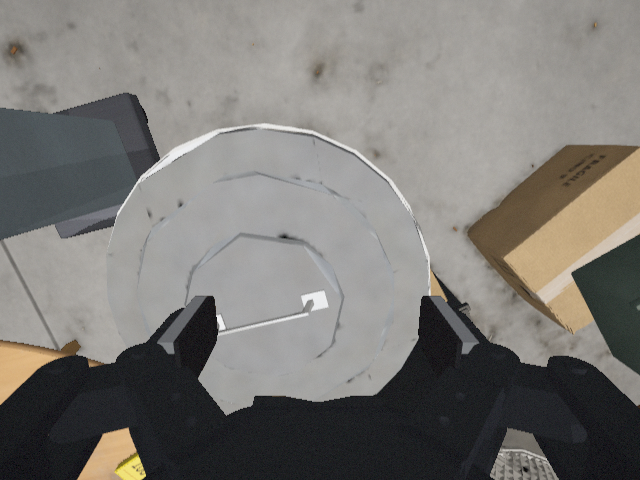

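Request:
{"name": "servo_tool", "arguments": {"offset": [[0.03,-0.02,0.02],[0.045,-0.032,0.02],[0.045,-0.032,0.02],[0.045,-0.032,0.02],[0.045,-0.032,0.02],[0.045,-0.032,0.01],[0.045,-0.032,0.01],[0.045,-0.032,0],[0.045,-0.032,0],[0.045,-0.032,0],[0.045,-0.032,0],[0.045,-0.032,0]], "twist": [0,0,0,0,0,0,0,0,0,0,0,0], "jaw": [1,1,1,1,1,1,1,1,1,1,1,1]}}

```text
clock: 1.65
tool_pos: [0.6855, 0.257, 0.3509]
orientation: [-3.141, -0.001, 2.894]
wrist_force: [0.9, 0.6, 0.1]
gripper_width: 0.998
grasp_force: 0.0
```

Request:
{"name": "servo_tool", "arguments": {"offset": [[0,0,0],[0,0,0]], "twist": [0,0], "jaw": [1,1]}}

```text
clock: 1.9
tool_pos: [0.684, 0.2583, 0.3504]
orientation: [-3.141, -0.002, 2.894]
wrist_force: [-0.7, 0.8, 0.2]
gripper_width: 1.002
grasp_force: 0.0
```

Run:
```python
from h import *
import pickle
im,ci=grab('wrist');save(im,'w1.png');pickle.dump((im,ci),open('w1.pkl','wb'));s=ctrl.read_state();print(s['tool_pos'],s['orientation'],s['joint_positions'])
```

```text
[0.68339689 0.25945492 0.3508853 ] [ 3.14113610e+00 -1.53611051e-03  2.89539527e+00] [-0.26701098  0.56157015 -0.22492331  1.15608062  0.11876946  1.4371938
  0.85030081]
```

View pics/w1.png

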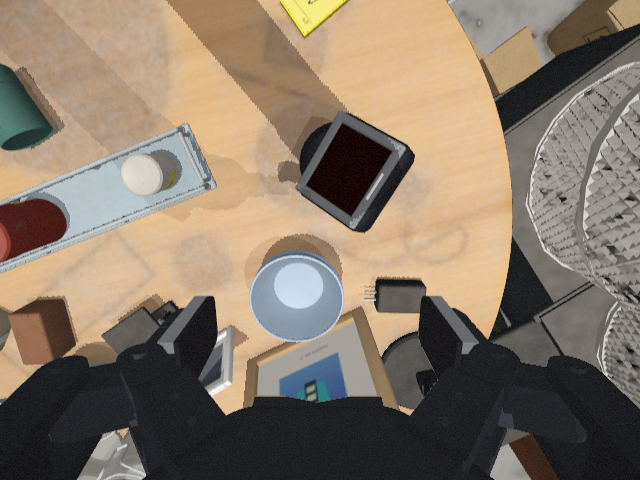

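Run:
```python
from h import *
import pickle
np.set_printoptions(precision=4,suppress=True)
im,ci=pickle.load(open('w1.pkl','rb'))
hsv=cv2.cvtColor(im,cv2.COLOR_RGB2HSV).astype(int);r,g,b=[im[...,i].astype(int) for i in range(3)]
m=np.zeros(im.shape[:2],np.uint8);m[105:235,290:420]=1
print('glass px',im[170,340],im[185,375],im[150,405],im[125,360],im[145,318],im[200,325])
dark=((im.max(2)<45)&(m>0)&(r>=g+6)).astype(np.uint8)
dark=cv2.morphologyEx(cv2.medianBlur(dark,5),cv2.MORPH_CLOSE,np.ones((9,9)))
cs,_=cv2.findContours(dark,0,2);c=max(cs,key=cv2.contourArea);print('area',cv2.contourArea(c))
q=cv2.approxPolyDP(cv2.convexHull(c),0.05*cv2.arcLength(c,True),True)[:,0].astype(float);print(q)
W=np.array(ci['world_to_cam']);F=np.diag([1.,-1,-1])
if len(q)==4:
  for sh in range(4):
    Q=np.roll(q,sh,0)
    for X,Y in ((.033,.038),):
      o=np.array([[X,Y,0],[-X,Y,0],[-X,-Y,0],[X,-Y,0]])
      for P in (Q,Q[::-1]):
        n,rv,tv,e=cv2.solvePnPGeneric(o,P.copy(),np.array(ci['K']),None,flags=cv2.SOLVEPNP_IPPE)
        for rr,tt,ee in zip(rv,tv,e):
          Rc=F@cv2.Rodrigues(rr)[0];tc=F@tt[:,0]
          Rw=W[:3,:3].T@Rc;tw=W[:3,:3].T@(tc-W[:3,3])
          if Rw[2,2]>0: print(sh,'err',ee,'c',tw,'n',Rw[:,2],'tilt',np.degrees(np.arccos(Rw[2,2])),'y',Rw[:,1])
  print([onz(ci,*p,0.13) for p in q], onz(ci,*q.mean(0),.13))
# lid of tin_3
lid=((hsv[...,1]<60)&(hsv[...,2]>150)).astype(np.uint8);z=np.zeros_like(lid);z[145:205,110:185]=1
n,l,s,cc=cv2.connectedComponentsWithStats(cv2.morphologyEx(lid*z,cv2.MORPH_OPEN,np.ones((5,5))));i=1+np.argmax(s[1:,4]);print('tin3',s[i],cc[i],onz(ci,*cc[i],.066))
```

```text
glass px [24  0  3] [194 194 194] [69 66 71] [ 99 101 103] [35 40 38] [96 97 99]
area 3980.5
[[342. 125.]
 [390. 152.]
 [350. 214.]
 [307. 184.]]
0 err [0.054] c [0.6501 0.2986 0.1106] n [-0.3994 -0.3748  0.8367] tilt 33.21034194637931 y [ 0.7006 -0.7134  0.0148]
0 err [2.009] c [0.6516 0.3001 0.1127] n [0.2499 0.2626 0.932 ] tilt 21.255264379811283 y [ 0.7008 -0.7133  0.013 ]
1 err [1.1385] c [0.6452 0.2946 0.1597] n [-0.5821 -0.5599  0.5897] tilt 53.8677869145707 y [0.4126 0.4215 0.8075]
1 err [3.2039] c [0.6479 0.2974 0.1637] n [0.4694 0.4752 0.7442] tilt 41.91134815618365 y [ 0.5372  0.5151 -0.6678]
2 err [0.054] c [0.6501 0.2986 0.1106] n [-0.3994 -0.3748  0.8367] tilt 33.21034194637157 y [-0.7006  0.7134 -0.0148]
2 err [2.009] c [0.6516 0.3001 0.1127] n [0.2499 0.2626 0.932 ] tilt 21.255264379825213 y [-0.7008  0.7133 -0.013 ]
3 err [1.1385] c [0.6452 0.2946 0.1597] n [-0.5821 -0.5599  0.5897] tilt 53.86778691454365 y [-0.4126 -0.4215 -0.8075]
3 err [3.2039] c [0.6479 0.2974 0.1637] n [0.4694 0.4752 0.7442] tilt 41.91134815604907 y [-0.5372 -0.5151  0.6678]
[array([0.6053, 0.303 , 0.13  ]), array([0.6429, 0.3449, 0.13  ]), array([0.696 , 0.2909, 0.13  ]), array([0.6536, 0.254 , 0.13  ])] [0.6486 0.2986 0.13  ]
tin3 [ 110  145   75   60 3024] [140.7874 180.1349] [0.6052 0.0526 0.066 ]
```

Request:
{"name": "servo_tool", "arguments": {"offset": [[-0.01,-0.03,0],[-0.018,-0.05,-0.007],[-0.018,-0.05,-0.007],[-0.018,-0.05,-0.007],[-0.018,-0.05,-0.008],[-0.018,-0.05,-0.009],[-0.018,-0.045,-0.009],[-0.006,-0.005,-0.003],[0,0,0]], "twist": [0.05,0.07,0.07,0.07,0.07,0.07,0.07,0.02,0], "jaw": [1,1,1,1,1,1,1,1,1]}}

```text
clock: 3.08
tool_pos: [0.5599, -0.0704, 0.3017]
orientation: [3.141, 0.001, -2.898]
wrist_force: [0.6, 0.4, 0.1]
gripper_width: 1.0
grasp_force: 0.0
```

Run:
```python
from h import *
import pickle
im,ci=grab('wrist');save(im,'w2.png');pickle.dump((im,ci),open('w2.pkl','wb'));s=ctrl.read_state();print(s['tool_pos'],s['orientation'],s['joint_positions'])
```

```text
[ 0.56063098 -0.0694617   0.30191677] [ 3.14103075e+00  1.26296161e-03 -2.89703224e+00] [ 0.26188575  0.26295151 -0.22489296  1.69135146  0.06143134  1.19321635
  1.83722262]
```

View pics/w2.png

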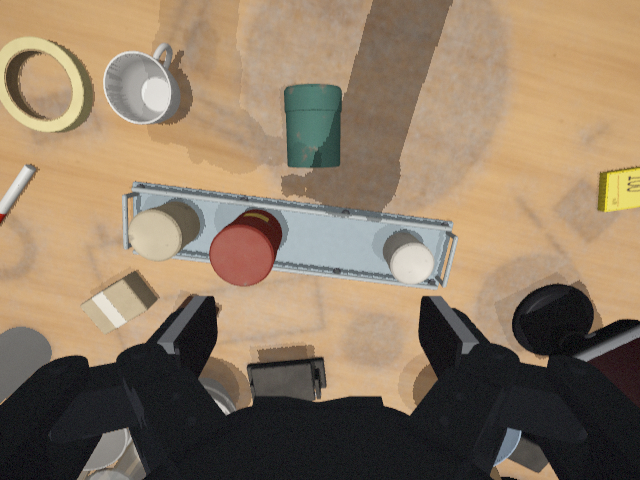

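Run:
```python
from h import *
import pickle
np.set_printoptions(precision=4,suppress=True)
im,ci=pickle.load(open('w2.pkl','rb'))
hsv=cv2.cvtColor(im,cv2.COLOR_RGB2HSV).astype(int);h,s,v=hsv[...,0],hsv[...,1],hsv[...,2]
m=np.zeros(h.shape,np.uint8);g=((h>65)&(h<100)&(s>90)&(v<140))
m[75:175,275:350]=g[75:175,275:350];m=cv2.medianBlur(m,5)
ys,xs=np.nonzero(m);R=cv2.minAreaRect(np.stack([xs,ys],1).astype(np.float32));print('t0',R)
for p in cv2.boxPoints(R):print(p,onz(ci,*p,.032)[:2])
ax=[]
for row in (110,130,150):
    c=np.nonzero(m[row])[0];p=onz(ci,(c[0]+c[-1])/2,row,.04);print(row,c[0],c[-1],p);ax.append(p)
d=ax[0]-ax[2];print('axis az',np.degrees(np.arctan2(d[1],d[0])))
lane=np.zeros(h.shape,np.uint8);L=((h>85)&(h<125)&(s>20)&(s<140)&(v>70));lane[170:300,115:470]=L[170:300,115:470]
lane=cv2.morphologyEx(lane,cv2.MORPH_OPEN,np.ones((3,3)))
n,l,st,cc=cv2.connectedComponentsWithStats(cv2.morphologyEx(lane,cv2.MORPH_CLOSE,np.ones((7,7))));i=1+np.argmax(st[1:,4]);l=(l==i)
# long edges of floor/tray: first/last row by column, columns w/o tins
for nm,f,cols in (('near',0,range(290,385)),('far',-1,range(290,380))):
    P=np.array([onz(ci,c,np.nonzero(l[:,c])[0][f],.006)[:2] for c in cols]);k=np.polyfit(P[:,1],P[:,0],1)
    r=np.abs(np.polyval(k,P[:,1])-P[:,0]);ok=r<.003;k=np.polyfit(P[ok,1],P[ok,0],1);print(nm,k,'az',90+np.degrees(np.arctan(-k[0])),'x at y=-.05',np.polyval(k,-.05))
def lid(box,cond,z,nm):
    x0,y0,x1,y1=box;mm=np.zeros(h.shape,np.uint8);mm[y0:y1,x0:x1]=cond[y0:y1,x0:x1];mm=cv2.morphologyEx(mm,cv2.MORPH_OPEN,np.ones((5,5)))
    cs,_=cv2.findContours(mm,0,2);c=max(cs,key=cv2.contourArea);e=cv2.minEnclosingCircle(c);pl=onz(ci,*e[0],z);q=onz(ci,e[0][0]+e[1],e[0][1],z);print(nm,e,pl,'dia',2*np.linalg.norm(q-pl))
lid((380,235,440,290),(s<45)&(v>165),.066,'t3')
lid((205,210,290,290),((h<8)|(h>172))&(s>120)&(v>115),.106,'t2')
lid((120,195,200,265),(h>12)&(h<30)&(v>150)&(s<110),.076,'t1')
```

```text
t0 ((0.0, 0.0), (0.0, 0.0), 0.0)
[0. 0.] [ 0.4334 -0.4439]
[0. 0.] [ 0.4334 -0.4439]
[0. 0.] [ 0.4334 -0.4439]
[0. 0.] [ 0.4334 -0.4439]Traceback (most recent call last):
  File "<stdin>", line 12, in <module>
IndexError: index 0 is out of bounds for axis 0 with size 0
```

```bash
cat > m2.py <<'E'
from h import *
import pickle
np.set_printoptions(precision=4,suppress=True)
im,ci=pickle.load(open('w2.pkl','rb'))
hsv=cv2.cvtColor(im,cv2.COLOR_RGB2HSV).astype(int);h,s,v=hsv[...,0],hsv[...,1],hsv[...,2]
print([hsv[y,x] for x,y in ((312,125),(295,150),(330,110),(240,250),(160,235),(410,262),(340,240))])
m=np.zeros(h.shape,np.uint8);g=((h>55)&(h<105)&(s>70))
m[75:175,275:350]=g[75:175,275:350];m=cv2.medianBlur(m,5)
ys,xs=np.nonzero(m);R=cv2.minAreaRect(np.stack([xs,ys],1).astype(np.float32));print('t0',R)
for p in cv2.boxPoints(R):print(p,onz(ci,*p,.032)[:2])
ax=[]
for row in (110,130,150):
    c=np.nonzero(m[row])[0];p=onz(ci,(c[0]+c[-1])/2,row,.04);print(row,c[0],c[-1],p);ax.append(p)
d=ax[0]-ax[2];print('axis az',np.degrees(np.arctan2(d[1],d[0])))
lane=np.zeros(h.shape,np.uint8);L=((h>85)&(h<125)&(s>20)&(s<140)&(v>70));lane[170:300,115:470]=L[170:300,115:470]
lane=cv2.morphologyEx(lane,cv2.MORPH_OPEN,np.ones((3,3)))
n,l,st,cc=cv2.connectedComponentsWithStats(cv2.morphologyEx(lane,cv2.MORPH_CLOSE,np.ones((7,7))));i=1+np.argmax(st[1:,4]);l=(l==i)
for nm,f,cols in (('near',0,range(290,385)),('far',-1,range(290,380))):
    P=np.array([onz(ci,c,np.nonzero(l[:,c])[0][f],.006)[:2] for c in cols]);k=np.polyfit(P[:,1],P[:,0],1)
    r=np.abs(np.polyval(k,P[:,1])-P[:,0]);ok=r<.003;k=np.polyfit(P[ok,1],P[ok,0],1);print(nm,k,'az',90+np.degrees(np.arctan(-k[0])),'x at y=-.05',np.polyval(k,-.05))
def lid(box,cond,z,nm):
    x0,y0,x1,y1=box;mm=np.zeros(h.shape,np.uint8);mm[y0:y1,x0:x1]=cond[y0:y1,x0:x1];mm=cv2.morphologyEx(mm,cv2.MORPH_OPEN,np.ones((5,5)))
    cs,_=cv2.findContours(mm,0,2)
    if not cs: print(nm,'none');return
    c=max(cs,key=cv2.contourArea);e=cv2.minEnclosingCircle(c);pl=onz(ci,*e[0],z);q=onz(ci,e[0][0]+e[1],e[0][1],z);print(nm,e,pl,'dia',2*np.linalg.norm(q-pl))
lid((380,235,440,290),(s<45)&(v>165),.066,'t3')
lid((205,210,290,290),((h<8)|(h>172))&(s>120)&(v>115),.106,'t2')
lid((120,195,200,265),(h>12)&(h<30)&(v>150)&(s<110),.076,'t1')
E
python3 m2.py
```

```text
[array([ 81,  76, 128]), array([83, 82, 99]), array([ 81,  81, 101]), array([  4, 122, 170]), array([ 20,  48, 207]), array([ 19,  18, 224]), array([ 98,  25, 193])]
t0 ((312.5, 125.0), (82.0, 55.0), 90.0)
[285.  84.] [ 0.4401 -0.1382]
[340.  84.] [ 0.4254 -0.0791]
[340. 166.] [ 0.5113 -0.056 ]
[285. 166.] [ 0.5269 -0.1189]
110 286 339 [ 0.4597 -0.1019  0.04  ]
130 287 339 [ 0.48   -0.0964  0.04  ]
150 287 339 [ 0.5011 -0.0912  0.04  ]
axis az -165.4638758137362
near [-0.1172  0.5592] az 96.68563599946395 x at y=-.05 0.5650487383296126
far [-0.1188  0.6489] az 96.77370623461647 x at y=-.05 0.6548096406608646
t3 ((419.0, 260.0), 32.01572036743164) [0.5912 0.0588 0.066 ] dia 0.07481487975417579
t2 ((242.31216430664062, 255.41754150390625), 31.517650604248047) [ 0.6205 -0.1367  0.106 ] dia 0.06553645367914834
t1 ((156.5, 245.4166717529297), 40.958492279052734) [ 0.6435 -0.2367  0.076 ] dia 0.09193901102168324
```

Request:
{"name": "servo_tool", "arguments": {"offset": [[-0.02,-0.006,-0.02],[-0.03,-0.01,-0.05],[-0.03,-0.01,-0.05],[-0.026,-0.008,-0.05],[0,0,-0.05],[0,0,-0.04],[0,0,-0.022],[0,0,-0.01],[0,0,0]], "twist": [0.01,0,0,0,0,0,0,0,0], "jaw": [1,1,1,1,1,1,1,1,1]}}

```text
clock: 4.25
tool_pos: [0.455, -0.1045, 0.0092]
orientation: [3.141, 0.0, -2.887]
wrist_force: [-0.4, -0.5, -0.7]
gripper_width: 1.0
grasp_force: 0.0
```

Request:
{"name": "servo_tool", "arguments": {"offset": [[0,0,0],[0,0,0],[0,0,0],[0,0,0],[0,0,0],[0,0,0]], "twist": [0,0,0,0,0,0], "jaw": [0.3,0.3,0.3,0.3,0.3,0.3], "newtons": 20}}

```text
clock: 5.0
tool_pos: [0.4555, -0.1056, 0.0104]
orientation: [-3.141, 0.002, -2.889]
wrist_force: [-1.2, 2.3, 6.0]
gripper_width: 0.746
grasp_force: 21.8
```

Run:
```python
from h import *
import pickle
np.set_printoptions(precision=4,suppress=True)
im,ci=pickle.load(open('w2.pkl','rb'))
for p,z in (((410,262),.066),((157,235),.076),((456,235),.037),((442,287),.037),((125,195),.037),((128,248),.037)):print(p,onz(ci,*p,z))
sc,cs=grab('scene');save(cv2.resize(sc[220:360,240:440],(800,560),interpolation=cv2.INTER_CUBIC),'s1.png')
```

```text
(410, 262) [0.5961 0.0493 0.066 ]
(157, 235) [ 0.6312 -0.2376  0.076 ]
(456, 235) [0.5568 0.1038 0.037 ]
(442, 287) [0.6265 0.1106 0.037 ]
(125, 195) [ 0.6057 -0.2962  0.037 ]
(128, 248) [ 0.6713 -0.2865  0.037 ]
```

Request:
{"name": "servo_tool", "arguments": {"offset": [[0,0,0.01],[0,0,0.03],[0,0,0.05],[0,0,0.05],[0,0,0]], "twist": [0,0,0,0,0], "jaw": [0.3,0.3,0.3,0.3,0.3]}}

```text
clock: 5.68
tool_pos: [0.4574, -0.1069, 0.1537]
orientation: [-3.137, 0.008, -2.89]
wrist_force: [0.5, 0.1, -1.7]
gripper_width: 0.746
grasp_force: 22.9
```

Run:
```python
from h import *
a,_=grab('scene');b,_=grab('wrist');print(ctrl.read_state()['joint_positions'])
save(np.hstack([cv2.resize(a[180:360,250:430],(400,400),interpolation=cv2.INTER_CUBIC),cv2.resize(b,(400,400))]),'s1.png')
```

```text
[ 0.35389914  0.2611838  -0.20680504  2.07960697  0.07428831  0.80640709
  1.92490725]
```

View pics/s1.png

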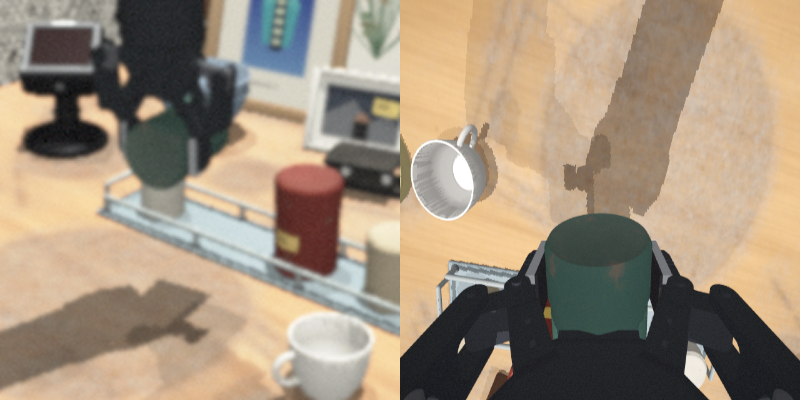

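Request:
{"name": "servo_tool", "arguments": {"offset": [[0.01,0.014,-0.02],[0.01,0.014,-0.04],[0.01,0.014,-0.04],[0.009,0.012,-0.02],[0,0,0]], "twist": [-0.035,-0.035,-0.035,-0.03,0], "jaw": [0.3,0.3,0.3,0.3,0.3]}}

```text
clock: 6.4
tool_pos: [0.4907, -0.0504, 0.0264]
orientation: [3.14, -0.006, -3.022]
wrist_force: [-0.6, 0.5, -0.5]
gripper_width: 0.747
grasp_force: 22.9
```

Request:
{"name": "servo_tool", "arguments": {"offset": [[0.008,0.001,-0.002],[0.004,0,0.006],[0.004,0.001,0.007],[0.006,0.001,0.007],[0.006,0.001,0.006],[0.007,0.001,0.005],[0.008,0.001,0.004]], "twist": [0,0,0,0,0,0,0], "jaw": [0.3,0.3,0.3,0.3,0.3,0.3,0.3]}}

```text
clock: 7.28
tool_pos: [0.5366, -0.0461, 0.0629]
orientation: [-3.141, -0.001, -3.025]
wrist_force: [-4.1, -2.5, 0.4]
gripper_width: 0.745
grasp_force: 23.8
```

Run:
```python
from h import *
a,_=grab('scene');b,_=grab('wrist')
save(np.hstack([cv2.resize(a[180:360,250:430],(400,400),interpolation=cv2.INTER_CUBIC),cv2.resize(b,(400,400))]),'s2.png')
```

```text
(no output)
```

View pics/s2.png

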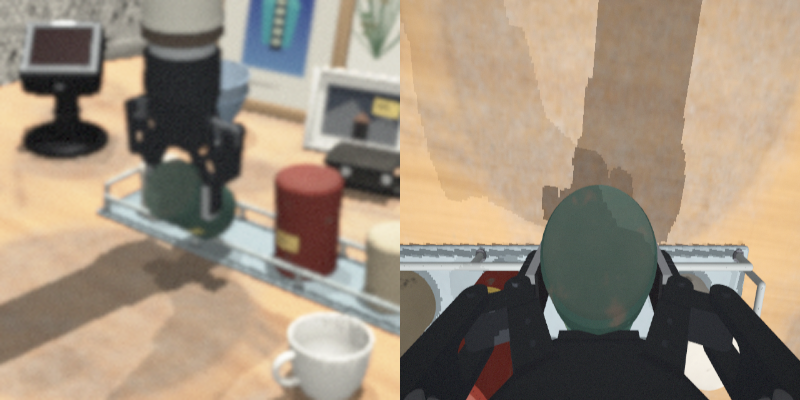

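Request:
{"name": "servo_tool", "arguments": {"offset": [[0.007,0.001,0.003],[0.008,0.001,0.002],[0.009,0.001,0.002],[0.009,0.001,0.001],[0.009,0.001,0],[0.004,0,0],[0,0,0]], "twist": [0,0,0,0,0,0,0], "jaw": [0.3,0.3,0.3,0.3,0.3,0.3,0.3]}}

```text
clock: 8.25
tool_pos: [0.5834, -0.0403, 0.0705]
orientation: [3.141, 0.002, -3.024]
wrist_force: [-1.9, 1.1, 1.8]
gripper_width: 0.75
grasp_force: 25.2
```

Run:
```python
from h import *
import pickle
a,ca=grab('scene');b,cb=grab('wrist');pickle.dump((a,ca,b,cb),open('s3.pkl','wb'))
save(np.hstack([cv2.resize(a[180:360,250:430],(400,400),interpolation=cv2.INTER_CUBIC),cv2.resize(b,(400,400))]),'s3.png')
```

```text
(no output)
```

View pics/s3.png

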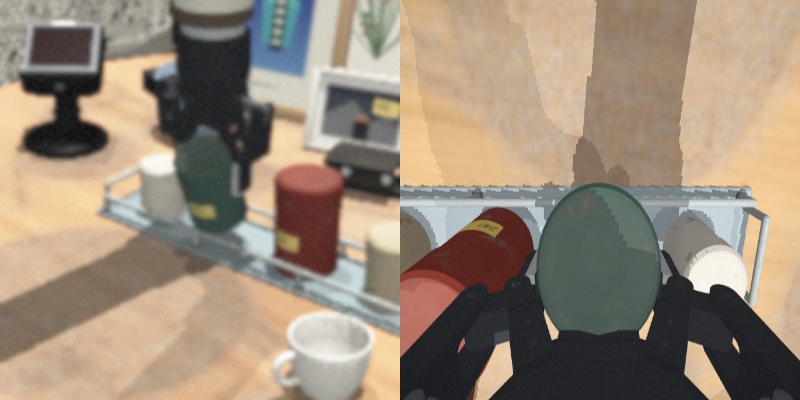

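Request:
{"name": "servo_tool", "arguments": {"offset": [[0,0,0.014],[0.014,0.001,0],[0,0,-0.01],[0,0,-0.01],[0,0,-0.008],[0,0,-0.004],[0,0,-0.003],[0.006,0,0],[0.005,0,0],[0,0,0]], "twist": [0,0,0,0,0,0,0,0,0,0], "jaw": [0.3,0.3,0.3,0.3,0.3,0.3,0.3,0.3,0.3,0.3]}}

```text
clock: 9.6
tool_pos: [0.607, -0.04, 0.0496]
orientation: [-3.142, -0.001, -3.024]
wrist_force: [-3.9, 0.6, 6.3]
gripper_width: 0.742
grasp_force: 25.8
```

Run:
```python
from h import *
import pickle
a,ca=grab('scene');b,cb=grab('wrist');pickle.dump((a,ca,b,cb),open('s4.pkl','wb'))
save(np.hstack([cv2.resize(a[180:360,250:430],(400,400),interpolation=cv2.INTER_CUBIC),cv2.resize(b,(400,400))]),'s4.png')
```

```text
(no output)
```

View pics/s4.png

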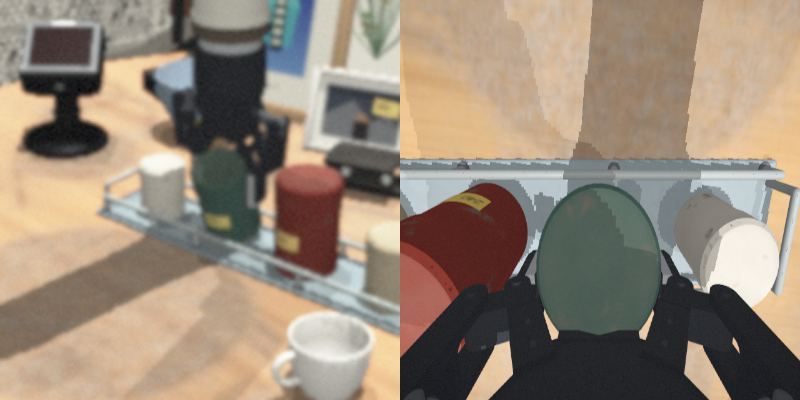

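Request:
{"name": "servo_tool", "arguments": {"offset": [[0,0,0],[0,0,0],[0,0,0],[0,0,0],[0,0,0.03],[0,0,0.05],[0,0,0.06],[-0.03,0.01,0.06],[-0.03,0.01,0.05],[0,0,0]], "twist": [0,0,0,0,0,0,0,0,0,0], "jaw": [0.7,0.8,0.9,1,1,1,1,1,1,1]}}

```text
clock: 10.95
tool_pos: [0.5509, -0.0197, 0.2999]
orientation: [-3.14, 0.009, -3.023]
wrist_force: [0.7, -0.2, -0.5]
gripper_width: 0.998
grasp_force: 0.0
```

```bash
cat > m3.py <<'E'
from h import *
import pickle,sys
np.set_printoptions(precision=4,suppress=True)
a,ca=grab('scene');t,ct=grab('top');b,cb=grab('wrist');pickle.dump((a,ca,t,ct,b,cb),open('s5.pkl','wb'))
def masks(im):
    hsv=cv2.cvtColor(im,cv2.COLOR_RGB2HSV).astype(int);return hsv[...,0],hsv[...,1],hsv[...,2]
def blob(im,ci,cond,around,rad):
    u,v=proj(ci,np.array(around));m=cond.astype(np.uint8);z=np.zeros_like(m);cv2.circle(z,(int(u),int(v)),rad,1,-1);m=cv2.medianBlur(m*z,3)
    n,l,s,c=cv2.connectedComponentsWithStats(m)
    if n<2:return None
    i=1+np.argmax(s[1:,4]);ys,xs=np.nonzero(l==i);return np.stack([xs,ys],1).astype(np.float32)
h,s,v=masks(a);P=blob(a,ca,(h>65)&(h<100)&(s>70)&(v<140),(.609,-.04,.05),50)
R=cv2.minAreaRect(P);print('scene green',len(P),R,'expected base/lid px',proj(ca,np.array([.609,-.04,.006])),proj(ca,np.array([.609,-.04,.091])))
u,vv,w,hh=cv2.boundingRect(P);print('bbox',u,vv,w,hh)
# side edge slopes in scene
rows=sorted(set(P[:,1].astype(int)));rows=[r for r in rows if rows[0]+9<r<rows[-1]-9]
for nm,f in (('L',min),('R',max)):
    x=[f(P[P[:,1]==r,0]) for r in rows];print(nm,'slope deg',np.degrees(np.arctan(np.polyfit(rows,x,1)[0])),x[0],x[-1])
d=proj(ca,np.array([.609,-.04,.006]))-proj(ca,np.array([.609,-.04,.091]));print('vertical deg',np.degrees(np.arctan(d[0]/d[1])))
h,s,v=masks(t);P=blob(t,ct,(h>65)&(h<100)&(s>60)&(v<150),(.609,-.04,.091),16);e=cv2.minEnclosingCircle(P);print('top green',len(P),e,onz(ct,*e[0],.091))
h,s,v=masks(b);P=blob(b,cb,(h>65)&(h<100)&(s>60)&(v<160),(.609,-.04,.091),80)
if P is not None:e=cv2.minEnclosingCircle(P);print('wrist',len(P),e,'bbox',cv2.boundingRect(P),'proj lid',proj(cb,np.array([.609,-.04,.091])),'base',proj(cb,np.array([.609,-.04,.006])))
print(ctrl.read_state()['clock'])
E
python3 m3.py
```

```text
Traceback (most recent call last):
  File "m3.py", line 13, in <module>
    R=cv2.minAreaRect(P);print('scene green',len(P),R,'expected base/lid px',proj(ca,np.array([.609,-.04,.006])),proj(ca,np.array([.609,-.04,.091])))
cv2.error: OpenCV(4.12.0) /io/opencv/modules/imgproc/src/convhull.cpp:143: error: (-215:Assertion failed) total >= 0 && (depth == CV_32F || depth == CV_32S) in function 'convexHull'
```

```bash
sed -i "s/^h,s,v=masks(a);P=/print(proj(ca,np.array([.609,-.04,.05])));h,s,v=masks(a);u0,v0=proj(ca,np.array([.609,-.04,.05])).astype(int);print(np.dstack([h,s,v])[v0-30:v0+31:10,u0-20:u0+21:10].tolist());P=/" m3.py; python3 m3.py 2>&1 | head -20
```

```text
[352.6894 269.8693]
[[[102, 34, 97], [101, 47, 115], [16, 65, 114], [16, 82, 228], [19, 69, 246]], [[17, 78, 234], [46, 30, 162], [68, 31, 146], [17, 72, 235], [19, 74, 244]], [[16, 44, 163], [70, 35, 154], [68, 38, 149], [69, 50, 82], [13, 78, 203]], [[25, 20, 138], [79, 67, 65], [82, 64, 72], [79, 62, 70], [14, 87, 226]], [[90, 17, 198], [60, 15, 134], [26, 104, 154], [80, 68, 68], [15, 76, 201]], [[98, 23, 136], [90, 19, 110], [69, 11, 164], [93, 21, 135], [94, 19, 201]], [[14, 67, 145], [14, 71, 202], [39, 13, 142], [92, 22, 198], [90, 12, 129]]]
Traceback (most recent call last):
  File "m3.py", line 13, in <module>
    R=cv2.minAreaRect(P);print('scene green',len(P),R,'expected base/lid px',proj(ca,np.array([.609,-.04,.006])),proj(ca,np.array([.609,-.04,.091])))
cv2.error: OpenCV(4.12.0) /io/opencv/modules/imgproc/src/convhull.cpp:143: error: (-215:Assertion failed) total >= 0 && (depth == CV_32F || depth == CV_32S) in function 'convexHull'
```

```bash
sed -i "s/(h>65)&(h<100)&(s>70)&(v<140)/(h>55)\&(h<92)\&(s>26)\&(v<165)/; s/(h>65)&(h<100)&(s>60)&(v<1[56]0)/(h>55)\&(h<92)\&(s>26)\&(v<180)/" m3.py; python3 m3.py 2>&1 | tail -n +3
```

```text
scene green 823 ((351.7837219238281, 267.89605712890625), (42.87321090698242, 24.809499740600586), 77.00537872314453) expected base/lid px [352.4768 286.3274] [352.8933 254.075 ]
bbox 337 247 30 42
L slope deg 34.1652322041809 337.0 355.0
R slope deg 10.054113144811055 362.0 365.0
vertical deg -0.7397418923737586
Traceback (most recent call last):
  File "m3.py", line 20, in <module>
    h,s,v=masks(t);P=blob(t,ct,(h>55)&(h<92)&(s>26)&(v<180),(.609,-.04,.091),16);e=cv2.minEnclosingCircle(P);print('top green',len(P),e,onz(ct,*e[0],.091))
                                                                                   ~~~~~~~~~~~~~~~~~~~~~~^^^
cv2.error: OpenCV(4.12.0) /io/opencv/modules/imgproc/src/shapedescr.cpp:201: error: (-215:Assertion failed) count >= 0 && (depth == CV_32F || depth == CV_32S) in function 'minEnclosingCircle'
```

```bash
cat > m4.py <<'E'
from h import *
import pickle
np.set_printoptions(precision=4,suppress=True)
a,ca,t,ct,b,cb=pickle.load(open('s5.pkl','rb'))
for p in ((.609,-.04,.091),(.609,-.04,.006)):print('wrist',proj(cb,np.array(p)),'top',proj(ct,np.array(p)))
hsv=cv2.cvtColor(b,cv2.COLOR_RGB2HSV).astype(int)
u,v=proj(cb,np.array([.609,-.04,.091])).astype(int);ch=np.full((480,640),'.')
g=(hsv[...,0]>55)&(hsv[...,0]<95)&(hsv[...,1]>35);dk=hsv[...,2]<50
for r in range(max(0,v-75),min(480,v+60),5):print(r,''.join('G' if g[r,c] else ('#' if dk[r,c] else '.') for c in range(u-80,u+81,3)))
print('col0',u-80)
hsv=cv2.cvtColor(a,cv2.COLOR_RGB2HSV).astype(int);g=(hsv[...,0]>55)&(hsv[...,0]<92)&(hsv[...,1]>26)
for r in range(243,296,2):print(r,''.join('G' if g[r,c] else ('Y' if 20<hsv[r,c,0]<35 and hsv[r,c,1]>90 else '.') for c in range(330,376)))
E
python3 m4.py
```

```text
wrist [293.8314 266.6994] top [319.431  216.8681]
wrist [298.1101 244.4335] top [319.5334 221.4352]
191 ......................................................
196 ......................................................
201 ......................................................
206 ......................................................
211 ......................................................
216 ......................................................
221 ......................................................
226 ......................GGGGGGGGGG......................
231 ....................GG.G...GGGGGGG....................
236 ...................GGGGGGGGGG.GGGGGG..................
241 ..................GGGGGGGGGGGGGGG.GG..................
246 .................GGGGGGGGGGGGGGGG...G.................
251 .................G.GGGGGGGGGGGGGGGGGG.................
256 .................G.GGGGGGGGGGGGGGG.GG.................
261 .................GGGGGGGGGGGGGGGGGGGG.................
266 ..................GGGGGGGGGG.G.GGG.G..................
271 .......................GGGGGGGGGGGG.................
[... 1278 characters left out ...]
..GGGGGGGGGGGGGGGGGGGGGGG............
271 ..........GGGGGGGGGGGGGGGGGGGGGGGGG...........
273 ...........GGGGGGGGGGGGGGGGGGGGGGGG...........
275 ...............GGGGGGGGGGGGGGGGGGGGG..........
277 ..............YY........GGGGGGGGGGGGG.........
279 ..............YYYYYYYYY..GGGGGGGGGGG..........
281 .............G..YYYYYYY..GGGGGGGGGGGG.........
283 .............GGGGG.....GGGGGGGGGGGGGG.........
285 .................GGGGGGGGGGGGGGGGGGG..........
287 ......................GGGGGGGGGGG.............
289 ..............................................
291 ..............................................
293 ..............................................
295 ..............................................
```

Request:
{"name": "servo_tool", "arguments": {"offset": [[0.018,-0.007,-0.03],[0.018,-0.007,-0.05],[0.017,-0.007,-0.05],[0,0,-0.05],[0,0,-0.04],[0,0,-0.018],[0,0,-0.007],[0,0,0]], "twist": [0,0,0,0,0,0,0,0], "jaw": [1,1,1,1,1,1,1,1]}}

```text
clock: 12.4
tool_pos: [0.6042, -0.041, 0.0516]
orientation: [-3.142, 0.003, -3.024]
wrist_force: [-1.4, 0.8, 3.3]
gripper_width: 0.996
grasp_force: 1.6
```

Request:
{"name": "servo_tool", "arguments": {"offset": [[0,0,0],[0,0,0],[0,0,0],[0,0,0],[0,0,0],[0,0,0.004],[0,0,0.006],[0,0,0.002],[-0.008,-0.001,0],[-0.008,-0.001,0],[0,0,-0.006],[0,0,-0.004]], "twist": [0,0,0,0,0,0,0,0,0,0,0,0], "jaw": [0.3,0.3,0.3,0.3,0.3,0.3,0.3,0.3,0.3,0.3,0.3,0.3]}}

```text
clock: 13.9
tool_pos: [0.5911, -0.0433, 0.0555]
orientation: [-3.141, 0.009, -3.024]
wrist_force: [0.6, 0.5, 28.1]
gripper_width: 0.747
grasp_force: 24.2
```

Request:
{"name": "servo_tool", "arguments": {"offset": [[0,0,0.006],[0,0,0.006],[0,0,0],[0,0,0]], "twist": [0,0,0,0], "jaw": [0.3,0.3,0.3,0.3]}}

```text
clock: 14.4
tool_pos: [0.5863, -0.0438, 0.0633]
orientation: [-3.142, -0.001, -3.025]
wrist_force: [2.5, 0.9, 1.5]
gripper_width: 0.747
grasp_force: 22.8
```

```bash
cat > m5.py <<'E'
from h import *
import pickle
np.set_printoptions(precision=4,suppress=True)
a,ca=grab('scene');s=ctrl.read_state();print(s['clock'],s['tool_pos'],s['wrist_force'])
for p in ((.609,-.04,.006),(.566,-.045,.027),(.6525,-.035,.027)):print(proj(ca,np.array(p)))
hsv=cv2.cvtColor(a,cv2.COLOR_RGB2HSV).astype(int);g=(hsv[...,0]>55)&(hsv[...,0]<95)&(hsv[...,1]>40)
for r in range(235,300,2):print(r,''.join('G' if g[r,c] else ('Y' if 20<hsv[r,c,0]<35 and hsv[r,c,1]>90 else ('#' if hsv[r,c,2]<50 else '.')) for c in range(320,384)))
E
python3 m5.py
```

```text
14.45 [ 0.5863 -0.0438  0.0633] [ 1.149  -0.1597  1.3079]
[352.4768 286.3274]
[340.9927 285.0757]
[363.7513 272.2427]
235 .....##..################################.....#####.............
237 .....###################################G#....####..............
239 .....###############.......########....###...######.#...........
241 .....##############............####....##############...........
243 .........#######G#..............#############G######............
245 ...........#######...............#####...###########............
247 ...............##.................####....##########............
249 ...................................###....##########............
251 .........................G..........###..##########.............
253 .....................G....G.........####.#######................
255 ............................GG.G..G...#######...................
257 .......................G..G......GG......###....................
259 ..........................G.....GGG......###....................
261 .......................G..GGGGGGGGG......##.....................
263 ............
[... 594 characters left out ...]
..........
281 ......................YYYYYYYY.GGGGGGGGGGG......................
283 ..............................GGGGGGGGGGG.......................
285 ...........................GGGGGGGGGGGG.........................
287 .........................................................YYYYY..
289 .........................................................YYYYY..
291 ................................................................
293 ................................................................
295 ................................................................
297 ................................................................
299 ................................................................
```

Request:
{"name": "servo_tool", "arguments": {"offset": [[0,0,0.014],[0,0,0.012],[-0.022,-0.003,0],[-0.021,-0.002,0],[0,0,-0.01],[0,0,-0.008],[0.005,0.001,0],[0.005,0,0]], "twist": [0,0,0,0,0,0,0,0], "jaw": [0.3,0.3,0.3,0.3,0.3,0.3,0.3,0.3]}}

```text
clock: 15.45
tool_pos: [0.5548, -0.0473, 0.0715]
orientation: [3.141, 0.0, -3.024]
wrist_force: [0.6, 0.2, -1.4]
gripper_width: 0.748
grasp_force: 22.7
```

Request:
{"name": "servo_tool", "arguments": {"offset": [[0.005,0.001,0.001],[0.005,0,0.001],[0.005,0.001,0],[0.005,0,0],[0.005,0.001,-0.001]], "twist": [0,0,0,0,0], "jaw": [0.3,0.3,0.3,0.3,0.3]}}

```text
clock: 16.08
tool_pos: [0.5789, -0.0446, 0.073]
orientation: [-3.141, -0.0, -3.024]
wrist_force: [-2.3, -1.6, 4.9]
gripper_width: 0.742
grasp_force: 23.3
```

Request:
{"name": "servo_tool", "arguments": {"offset": [[0.005,0,-0.001],[0.005,0.001,-0.002],[0.003,0,-0.002],[0.003,0,-0.002],[0,0,-0.001]], "twist": [0,0,0,0,0], "jaw": [0.3,0.3,0.3,0.3,0.3]}}

```text
clock: 16.7
tool_pos: [0.5982, -0.0427, 0.0666]
orientation: [3.142, 0.006, -3.024]
wrist_force: [0.4, 1.7, 13.8]
gripper_width: 0.742
grasp_force: 24.7
```

```bash
python3 m5.py
```

```text
16.75 [ 0.5983 -0.0427  0.0666] [ 0.9118  1.3111 10.3001]
[352.4768 286.3274]
[340.9927 285.0757]
[363.7513 272.2427]
235 ........###################.###########....##....#####..........
237 ........###############.........######......##..#######.........
239 ...........###########.............###.....#############........
241 .............#######................###################.........
243 ...............####.................#####...###########.........
245 ......................................###.....#########.........
247 .....................................G.###...##########.........
249 ...........................G.....G.....#############............
251 ......................................G.#########...............
253 ................GGG..........GGG.GGGGGG.....###.................
255 ................GGGGGGGGGGGGGGGGGGGGGGG.....###.................
257 ................GGGGGGGGGGGGGGGGGGGGGG......###.................
259 ................GGGGGGGGGGGGGGGGGGGGGG......###.................
261 .................GGGGGGGGGGGGGGGGGGGGG......###.................
263 ............
[... 594 characters left out ...]
..........
281 ..................GGGGGGGGGGGGGGGGGGGGGG........................
283 ...................GGGGGGGGGGGGGGGGGG...........................
285 .....................GGGGGGGGGGGGG.G............................
287 ........................................................YYYYYYY.
289 ..........................................................YYYYY.
291 .............................................................YY.
293 ................................................................
295 ................................................................
297 ................................................................
299 ................................................................
```

Request:
{"name": "servo_tool", "arguments": {"offset": [[0,0,0.008],[0,0,0.008],[0.007,0.001,0],[0,0,-0.008],[0,0,-0.009],[0,0,-0.008],[0,0,-0.005],[0,0,-0.003],[0,0,-0.001],[0,0,0]], "twist": [0,0,0,0,0,0,0,0,0,0], "jaw": [0.3,0.3,0.3,0.3,0.3,0.3,0.3,0.3,0.3,0.3]}}

```text
clock: 18.0
tool_pos: [0.6147, -0.0411, 0.0541]
orientation: [-3.14, 0.025, -3.023]
wrist_force: [11.2, 3.2, 24.9]
gripper_width: 0.743
grasp_force: 34.5
```

```bash
python3 m5.py
```

```text
18.05 [ 0.6147 -0.0412  0.0541] [12.6065  2.4179 24.1767]
[352.4768 286.3274]
[340.9927 285.0757]
[363.7513 272.2427]
235 ............##...###############################.....####.......
237 ............#######G########################..##.....#####......
239 ............#################....#########......#...#######.....
241 .............##############...........###......#############....
243 .................########...............##....##############....
245 ..................####..G...............######..###########.....
247 ......................G.........G.......#####....##########.....
249 .....................GG.GG.G..G....GG...G..###....#########.....
251 .....................GGGGGGGGGGGGGG.GGG.G..####.##########......
253 .....................GGGGGGGGGGGGGGGGGGGGGGG###########.........
255 .....................GGGGGGGGGGGGGGGGGGGGGGG...#####............
257 .....................GGGGGGGGGGGGGGGGGGGGGG.....###.............
259 .....................GGGGGGGGGGGGGGGGGGGGGG.....###.............
261 ......................GGGGGGGGGGGGGGGGGGGGG.....###.............
263 ............
[... 594 characters left out ...]
..........
281 ...................GGGGGGGGGGGGGGGGGGGGGGG......................
283 .....................GGGGGGGGGGGGGGGGGGGGG......................
285 .........................GGGGGGGGGGGGGGG........................
287 .........................................................YYYYY..
289 ..........................................................YYYY..
291 .............................................................Y..
293 ................................................................
295 ................................................................
297 ................................................................
299 ................................................................
```

Request:
{"name": "servo_tool", "arguments": {"offset": [[0,0,0.01],[0,0,0.01],[0,0,0.004],[0.008,0.001,0],[0.006,0,0],[0,0,0],[0,0,-0.008],[0,0,-0.007],[0,0,-0.005],[0,0,-0.003],[0,0,0]], "twist": [0,0,0,0,0,0,0,0,0,0,0], "jaw": [0.3,0.3,0.3,0.3,0.3,0.3,0.3,0.3,0.3,0.3,0.3]}}

```text
clock: 19.42
tool_pos: [0.6194, -0.041, 0.0498]
orientation: [-3.141, 0.007, -3.024]
wrist_force: [2.5, 1.0, 10.0]
gripper_width: 0.745
grasp_force: 31.6
```

```bash
python3 m5.py
```

```text
19.475 [ 0.6194 -0.041   0.0499] [2.2112 1.4108 9.123 ]
[352.4768 286.3274]
[340.9927 285.0757]
[363.7513 272.2427]
235 ..............####################################.....###......
237 ..............###.################################.....#####....
239 ..............##################.########G###...###...#####.....
241 ..............###############.........#####......##...########..
243 .................###########.............##......###.########...
245 ....................#####.................###################...
247 .......................G..................#####...###########...
249 ......................GGGGGGG..G...GG..G...####....##########...
251 .......................GGGGGGGGGGGGG.GGGGG...##....##G######....
253 ......................GGGGGGGGGGGGGGGGGGGGGGGG#############.....
255 ......................GGGGGGGGGGGGGGGGGGGGGGGG.########.........
257 ......................GGGGGGGGGGGGGGGGGGGGGGG....####...........
259 .......................GGGGGGGGGGGGGGGGGGGGG......###...........
261 .......................GGGGGGGGGGGGGGGGGGGGG......###...........
263 ..............
[... 592 characters left out ...]
..........
281 ...................GGGGGGGGGGGGGGGGGGGGGGGG.....................
283 .....................GGGGGGGGGGGGGGGGGGGGGG.....................
285 ..........................GGGGGGGGGGGGGGGG......................
287 ........................................................YYYYYY..
289 ..........................................................YYYYY.
291 .............................................................Y..
293 ................................................................
295 ................................................................
297 ................................................................
299 ................................................................
```

Request:
{"name": "servo_tool", "arguments": {"offset": [[0,0,0.004],[0.004,0.001,0],[0.004,0,0],[0,0,-0.004],[0,0,0]], "twist": [0,0,0,0,0], "jaw": [0.3,0.3,0.3,0.3,0.3]}}

```text
clock: 20.1
tool_pos: [0.6252, -0.0401, 0.048]
orientation: [3.141, 0.003, -3.024]
wrist_force: [2.2, 1.5, 3.7]
gripper_width: 0.744
grasp_force: 31.3
```

```bash
python3 m5.py | tail -n 28
python3 - <<'E'
from h import *
b,cb=grab('wrist');hsv=cv2.cvtColor(b,cv2.COLOR_RGB2HSV).astype(int)
L=np.array([.993,.117,0]);c0=np.array([.609,-.04,0])
for x,z in ((-.0405,.027),(.0,.006),(.0405,.027),(0,.091)):print(x,z,proj(cb,c0+x*L+[0,0,z]))
g=(hsv[...,0]>55)&(hsv[...,0]<95)&(hsv[...,1]>40)
for r in range(120,420,8):print(r,''.join('G' if g[r,c] else ('#' if hsv[r,c,2]<50 else ('b' if 85<hsv[r,c,0]<125 and hsv[r,c,2]>90 else '.')) for c in range(150,490,5)))
E
```

```text
245 .....................#####..................###################.
247 .........................G...G..............####....##########..
249 ........................GGGGGG.G..G.G..G.....###.....#########..
251 ........................GGGGGGGGGGGG.GGGGGG.G.###...##G#######..
253 ........................GGGGGGGGGGGGGGGGGGGGGGG############.....
255 ........................GGGGGGGGGGGGGGGGGGGGGG..########........
257 ........................GGGGGGGGGGGGGGGGGGGGGG.....###..........
259 ........................GGGGGGGGGGGGGGGGGGGGGG......##..........
261 .........................G.GGGGGGGGGGGGGGGGGGG.....###..........
263 ...........................GGGGGGGGGGGGGGGGGGG.....###..........
265 .........................GGGGGGGGGGGGGGGGGGGGG.....###..........
267 ...............................GGGGGGGGGGGGGGG.....#............
269 ........................YYYYYYYY...GGGGGGGGGGG..................
271 .......................YYYYYYYYYYY..GGGGGGGGG...................
273 ........................YYYYYYYYYY..GGGGGGGGG...................
275 ....................GGGG....YYYYY..GGGGGGGGG.................
[... 3062 characters left out ...]
GGG.GGG.G.GG..GG..G.G...G...GG#########....
352 #############GGGG..G..GGGGG.GG..GG.G.G...G.GG..G.....GG#############
360 ###############G..GGGG..GGGG..GG..G..G..GGG....G..G..###############
368 ##############G#.......GGGGGG.GG.G.GGG.G.G.G.G....GG################
376 ###..###########...GG.GGGG..GGGGGGGGGGGGG.G.G......G####G######.#.##
384 ..#..######.#####G.G.G.G..GGGG.GGGGG.GGGGG..GG...G.#####.#######.#.#
392 ####.#############.GG..G..GGGGGGGGG..GG.GG..GGGG.G######.##########.
400 .....#############GG.##########.GG..###########.GG############..###.
408 ##....#G#############################G################.#######..####
416 ......##########G###############G############G################......
```

Request:
{"name": "servo_tool", "arguments": {"offset": [[0,0,0],[0,0,0],[0,0,0],[0,0,0],[0,0,0.03],[0,0,0.05],[0,0,0.06],[-0.03,0.01,0.06],[-0.03,0.01,0.05],[0,0,0]], "twist": [0,0,0,0,0,0,0,0,0,0], "jaw": [0.6,0.7,0.85,1,1,1,1,1,1,1]}}

```text
clock: 21.45
tool_pos: [0.5672, -0.0205, 0.2984]
orientation: [-3.14, 0.009, -3.023]
wrist_force: [0.8, -0.2, -0.7]
gripper_width: 0.998
grasp_force: 0.0
```

```bash
python3 m5.py
python3 - <<'E'
from h import *
import pickle
np.set_printoptions(precision=4,suppress=True)
b,cb=grab('wrist');pickle.dump((b,cb),open('w6.pkl','wb'));hsv=cv2.cvtColor(b,cv2.COLOR_RGB2HSV).astype(int);h,s,v=hsv[...,0],hsv[...,1],hsv[...,2]
m=((h>55)&(h<95)&(s>30)).astype(np.uint8);m[:150]=0
m=cv2.morphologyEx(m,cv2.MORPH_CLOSE,np.ones((7,7)));n,l,st,c=cv2.connectedComponentsWithStats(m);i=1+np.argmax(st[1:,4]);print('tin0',st[i],c[i],'pred lid',proj(cb,np.array([.609,-.04,.091])),'base',proj(cb,np.array([.609,-.04,.006])))
u0,v0=proj(cb,np.array([.597,.049,.066])).astype(int);print('t3',u0,v0,hsv[v0,u0])
for r in range(v0-60,v0+50,5):print(r,' '.join('%3d/%2d'%(v[r,c],s[r,c]) for c in range(u0-50,u0+51,10)))
E
```

```text
21.5 [ 0.5667 -0.0213  0.2956] [ 0.0653 -0.4284 -0.3629]
[352.4768 286.3274]
[340.9927 285.0757]
[363.7513 272.2427]
235 ............YYYYYYYY............................................
237 ................................................................
239 ................................................................
241 ................................................................
243 ................................................................
245 ................................................................
247 ................................................................
249 ..........................GGGGGGGGG.............................
251 ..........................GGGGGGGGGGGGGGGGG.G...................
253 ..........................GGGGGGGGGGGGGGGGGGGGGGGG..............
255 ..........................GGGGGGGGGGGGGGGGGGGGGGGG..............
257 .........................GGGGGGGGGGGGGGGGGGGGGGGG...............
259 .........................GGGGGGGGGGGGGGGGGGGGGGGG...............
261 ..........................GGGGGGGGGGGGGGGGGGGGGG................
263 .............
[... 2531 characters left out ...]
/18 230/18 232/16 230/19 197/23 139/22 216/96
251 167/24 195/24 193/24 190/24 224/18 229/17 235/15 235/16 198/22 139/29 218/90
256 171/25 172/27 173/27 175/23 219/19 228/16 231/17 193/18 198/21  91/ 8 218/101
261 168/24 193/21 166/28 170/23 170/29 221/16 221/17 170/23 104/17 195/24 219/99
266 192/13 187/ 5 188/ 7 189/ 7 189/ 4 189/ 7 191/ 7 191/ 4 192/ 7 221/95 218/96
271 219/98 220/97 220/96 223/93 220/97 218/90 217/89 221/98 220/95 219/91 220/95
276 222/94 217/98 220/100 220/97 216/100 217/94 219/97 218/99 216/102 220/93 218/97
281 218/91 218/84 218/96 215/94 221/90 217/82 215/100 215/101 214/101 215/97 216/89
286 216/84 216/73 219/88 216/91 216/93 212/84 216/99 216/98 217/94 215/97 212/91
```

Run:
```python
from h import *
import pickle
b,cb=pickle.load(open('w6.pkl','rb'));hsv=cv2.cvtColor(b,cv2.COLOR_RGB2HSV).astype(int)
L=np.array([.993,.117,0]);c0=np.array([.609,-.04,0])
for x,z in ((-.0405,.024),(-.032,.006),(.0,.006),(.0405,.024),(0,.091),(-.032,.091),(.032,.091)):print(x,z,proj(cb,c0+x*L+[0,0,z]))
g=(hsv[...,0]>55)&(hsv[...,0]<95)&(hsv[...,1]>33)
for r in range(188,330,4):print(r,''.join('G' if g[r,c] else ('#' if hsv[r,c,2]<50 else ('b' if 85<hsv[r,c,0]<125 and hsv[r,c,1]>15 else ('-' if hsv[r,c,1]<15 else '.'))) for c in range(220,390,2)),hsv[r,296])
```

```text
-0.0405 0.024 [299.10790832 200.94058122]
-0.032 0.006 [299.94157982 205.2322872 ]
0.0 0.006 [300.25391242 229.55951645]
0.0405 0.024 [299.9522276  263.58812355]
0 0.091 [296.29068737 249.19279474]
-0.032 0.091 [295.80655859 219.74113836]
0.032 0.091 [296.75163278 277.23410577]
188 ..................................................................................... [ 15  82 128]
192 ..................................................................................... [ 13  79 133]
196 bbbbbbbbbbbbbbbbbbbbbbbbbbbbbbbbbbbbbbbbbbbbbbbbbbbbbbbbbbbbbbbbbbbbbbbbbbbbbbbbbbbbb [ 98  31 148]
200 --------------------------.---------------------.b---..-b-bbbbb--bb.-b-----b--bb--bbb [100  11 145]
204 ------------------------------------------------.b-bb-b--b--b--bb---------b-b-.------ [ 87  14 164]
208 ....-bbbbbbbbbbbbbbbbbbbbbbbbbbbbGGGGGGGGGGGGbbbbbbbbbbbbbbbbbbbbbbbbbbbbbbbbbbbbbbbb [83 81 63]
212 .........bbbbbbbbbbbbbbbbbbbbbGGGGGGGGGGGGGGGGGGbbbbbbbbbbbbbbbbbbbbbbbbbbb--.--bbbbb [77 66 62]
216 ...........bbbbbbbbbbbbbbbbbbGGGG.........GGGGGGGGbbbbbbbbbbbbbbbbbbbbb............bb [ 25 146 
[... 2204 characters left out ...]
.............................................................. [ 16  76 207]
308 ..................................................................................... [ 16  74 207]
312 ..................................................................................... [ 16  72 208]
316 ..................................................................................... [ 16  69 206]
320 ..................................................................................... [ 15  65 201]
324 ..................................................................................... [ 14  70 197]
328 ..................................................................................... [ 16  77 211]
```

Request:
{"name": "servo_tool", "arguments": {"offset": [[0.03,-0.01,-0.03],[0.028,-0.01,-0.05],[0,0,-0.06],[0,0,-0.06],[0,0,-0.035],[0,0,-0.012],[0,0,0]], "twist": [0,0,0,0,0,0,0], "jaw": [1,1,1,1,1,1,1]}}

```text
clock: 22.42
tool_pos: [0.6285, -0.0383, 0.0512]
orientation: [3.141, 0.007, -3.022]
wrist_force: [-10.4, 8.3, 40.6]
gripper_width: 1.001
grasp_force: 19.5
```

Request:
{"name": "servo_tool", "arguments": {"offset": [[0,0,0],[0,0,0],[0,0,0],[0,0,0],[0,0,0],[0,0,0.004],[0.003,0,0.002],[0.003,0.001,0],[0,0,-0.003],[0,0,-0.003],[0,0,0]], "twist": [0,0,0,0,0,0,0,0,0,0,0], "jaw": [0.3,0.3,0.3,0.3,0.3,0.3,0.3,0.3,0.3,0.3,0.3]}}

```text
clock: 23.8
tool_pos: [0.6401, -0.0357, 0.0555]
orientation: [3.141, 0.019, -3.019]
wrist_force: [-4.0, 10.3, 51.9]
gripper_width: 0.751
grasp_force: 41.4
```

```bash
python3 m5.py | cut -c1-70 | sed -n '1p;9,32p'
cat > m6.py <<'E'
from h import *
b,cb=grab('wrist');hsv=cv2.cvtColor(b,cv2.COLOR_RGB2HSV).astype(int)
L=np.array([.993,.117,0]);c0=np.array([.609,-.04,0])
for x,z in ((-.0405,.024),(-.037,.027),(-.032,.006),(.0,.006),(0,.091)):print(x,z,proj(cb,c0+x*L+[0,0,z]))
g=(hsv[...,0]>55)&(hsv[...,0]<95)&(hsv[...,1]>33)
for r in range(140,230,4):print(r,''.join('G' if g[r,c] else ('#' if hsv[r,c,2]<50 else ('b' if 85<hsv[r,c,0]<125 and hsv[r,c,1]>15 else '-')) for c in range(220,430,4)))
E
python3 m6.py
```

```text
23.85 [ 0.64   -0.0357  0.0555] [-4.676  11.4962 51.1919]
243 ............................####..................#.....########
245 ..............................G....................#....########
247 ...........................GGGGGG..................############.
249 ...........................GGGGGGGGGGGGG...........##########...
251 ...........................GGGGGGGGGGGGGGGGGGGGG................
253 ...........................GGGGGGGGGGGGGGGGGGGGGG...............
255 ...........................GGGGGGGGGGGGGGGGGGGGGG...............
257 ...........................GGGGGGGGGGGGGGGGGGGGGG...............
259 ...........................GGGGGGGGGGGGGGGGGGGGG................
261 .............................GGGGGGGGGGGGGGGGGGG................
263 ............................GGGGGGGGGGGGGGGGGGGGG...............
265 ................................GGGGGGGGGGGGGGGG................
267 .........................YYYYYYYY....GGGGGGGGGG.................
269 .........................YYYYYYYYYYY..GGGGGGGGG.................
271 .........................YYYYYYYYYYY..GGGGGGGG..................
273 ...
[... 1445 characters left out ...]
bbbb
184 bbbbbbbbbbbbGGGGG-------------GGGGGGGGbbbbbbbbbbbbbbb
188 bbbbbbbbbbbGGGG---------------GGGGGGGGbbbbbbbbbbbbbbb
192 bbbbbbbbbbbGG-----------------GGGGGGGGGbbbbbbbbbbbbbb
196 bbbbbbbbbbGGG-----------------GGGGGGGGGbbbbbbbbbbbbbb
200 bbbbbbbbbbGGG---------GGGGG---GGGGGGGGGbbbbbbbbbbbbbb
204 bbbbbbbbbbGGG-----GGGGGGGGGG-GGGGGGGGGGbbbbbbbbbbbbbb
208 bbbbbbbbbbGG---GGGGGGGGGGGGG--GGGGGGGGGGbbbbbbbbbbbbb
212 bbbbbbbbbGGG-GGGGGGGGGGGGGG-----GGGGGGGGbbbbbbbbbbbbb
216 bbbbbbbbbGGGGGGGGGGGGGGGGGGG-----GG-GGGGbbbbbbbbbbbbb
220 bbbbbbbbbGGGGGGGGGGGGGGGGGGGGGGGGGGGGGGGGbbbbbbbbbbbb
224 bbbbbbbbbGGGGGGGGGGGGGGGGGGGGGGG-GGGGGGGGbbbbbbbbbbbb
228 bbbbbbbbGGGGGGGGGGGGGGGGGGGGGGGGGGGGGGGGGbbbbbbbbbbbb
```

Request:
{"name": "servo_tool", "arguments": {"offset": [[0,0,0.006],[0,0,0.006],[0,0,0]], "twist": [0,0,0], "jaw": [0.3,0.3,0.3]}}

```text
clock: 24.28
tool_pos: [0.6292, -0.0409, 0.0565]
orientation: [3.142, -0.002, -3.025]
wrist_force: [-0.4, -0.9, -1.4]
gripper_width: 0.747
grasp_force: 22.3
```

```bash
python3 m5.py | cut -c1-70 | sed -n '1p;5,32p'; python3 m6.py
python3 - <<'E'
from h import *
np.set_printoptions(precision=3,suppress=True)
s=ctrl.read_state();print(s['torque'],s['joint_positions'])
b,cb=grab('wrist');hsv=cv2.cvtColor(b,cv2.COLOR_RGB2HSV).astype(int)
for r in range(140,400,10):print(r,''.join('G' if 55<hsv[r,c,0]<95 and hsv[r,c,1]>33 else ('#' if hsv[r,c,2]<50 else ('R' if (hsv[r,c,0]<8 or hsv[r,c,0]>172) and hsv[r,c,1]>90 else ('b' if 85<hsv[r,c,0]<125 and hsv[r,c,1]>15 else ('w' if hsv[r,c,1]<24 and hsv[r,c,2]>170 else '.')))) for c in range(0,640,7)))
E
```

```text
24.325 [ 0.6294 -0.0409  0.0562] [ 1.3267 -0.0113  0.8905]
235 ............YYY..###############################....##....#####.
237 .................################.......######.......#....######
239 ....................###########.............##......############
241 .......................#######...............###################
243 .......................#######.................###...####G######
245 ...........................####..................#....##########
247 ..................................................#...#G########
249 ..........................GGGGGG..................###########...
251 ..........................GGGGGGGGGGGGGG..........###G###.......
253 .........................GGGGGGGGGGGGGGGGGGGGGGG....####........
255 ..........................GGGGGGGGGGGGGGGGGGGGGG.....##.........
257 .........................GGGGGGGGGGGGGGGGGGGGGGG.....###........
259 .........................GGGGGGGGGGGGGGGGGGGGGG......###........
261 ..........................GGGGGGGGGGGGGGGGGGGGG......##.........
263 ...........................GGGGGGGGGGGGGGGGGGGG......#..........
265 ..
[... 4318 characters left out ...]
.....................
330 RRRRRRRRRRRRRRRRRRRR.......##..#GGG...GGGGGG.GGGGGGGGGGG..G#..b#............................
340 RRRRRRRRRRRRRRRRRRR.....######.##GGG..GGGGGGGGGGGGGGGGGGGGG#.###b##.........................
350 RRRRRRRRRRRRRRR#####...##########GGGGGGGGGGGGGGGGGGGGGGGGG####G######..######...............
360 RRRRRRRRRRRRR###########b#########.GGGGGGGGGGGG.GGGGGGGGG.#########G###########.............
370 RRRRRRRRRRR#######G#G#######G####...GG.GGGGGGGGGGGGGGGG...###################GG##...........
380 RRRRRRRRR##########b#b###########......GGGGGGGG....GG.....########Gb#bb#b######G##..........
390 RRRRRRR##########b##bbb#b#########........................########b#b##bb###########........
```

Request:
{"name": "servo_tool", "arguments": {"offset": [[0,0,0.006],[0.004,0,0],[0.004,0.001,0],[0.003,0,0],[0,0,-0.004],[0,0,-0.003],[0,0,-0.002],[0,0,0]], "twist": [0,0,0,0,0,0,0,0], "jaw": [0.3,0.3,0.3,0.3,0.3,0.3,0.3,0.3]}}

```text
clock: 25.42
tool_pos: [0.6414, -0.0394, 0.0556]
orientation: [-3.141, 0.001, -3.024]
wrist_force: [-1.9, -0.4, 3.9]
gripper_width: 0.745
grasp_force: 22.8
```

```bash
python3 m5.py | cut -c1-70 | sed -n '1p;9,32p'; python3 m6.py | head -18
```

```text
25.475 [ 0.6414 -0.0393  0.0556] [-1.1789 -0.0673  4.8552]
243 ..............................####.................##....#######
245 ................................#...................##...#######
247 .............................GGGGG...................#...#######
249 ............................GGGGGGGGGGGGG..............#######..
251 ............................GGGGGGGGGGGGGGGGGGGGG......####.....
253 ............................GGGGGGGGGGGGGGGGGGGGGG......##......
255 ............................GGGGGGGGGGGGGGGGGGGGGG......#.......
257 ............................GGGGGGGGGGGGGGGGGGGGGGG.............
259 .............................GGGGGGGGGGGGGGGGGGGGG..............
261 ...............................GGGGGGGGGGGGGGGGGGG..............
263 ..............................GGGGGGGGGGGGGGGGGGGG..............
265 .................................GGGGGGGGGGGGGGGGG..............
267 ...........................YYYYYYY.....GGGGGGGGGG...............
269 ...........................YYYYYYYYYYY..GGGGGGGG................
271 ..........................YYYYYYYYYYYY.GGGGGGGGG................
273 ..
[... 866 characters left out ...]
----
144 bbbbbbbbbbbbbbbbbbbbbbbbbbbbbbb----bbbbbbbbbbb-bbbbbb
148 bbbbbbbbbbbbbbbbbbbbbbbbbbbbbbbbbbbbbbbbbbbbbbbbbbbbb
152 bbbbbbbbbbbbbbbbbbbbbbbbbbbbbbbbbbbbbbbbbbbbbbbbbbbbb
156 bbbbbbbbbbbbbbbbbbbbbbbbbbbbbbbbbbbbbbbbbbbbbbbbbbbbb
160 bbbbbbbbbbbbbbbbbbbbGGGGGGGGGbbbbbbbbbbbbbbbbbbbbbbbb
164 bbbbbbbbbbbbbbbbbGGGGGGGGGGGGGGGbbbbbbbbbbbbbbbbbbbbb
168 bbbbbbbbbbbbbbbbGGGGGGGGGGGGGGGGGGbbbbbbbbbbbbbbbbbbb
172 bbbbbbbbbbbbbbGGGGGGGGGGGGGGGGGGGGGbbbbbbbbbbbbbbbbbb
176 bbbbbbbbbbbbbGGGGGGGGGGGGGGGGGGGGGGGbbbbbbbbbbbbbbbbb
180 bbbbbbbbbbbbbGGGG-GG---------GGGGGGGGbbbbbbbbbbbbbbbb
184 bbbbbbbbbbbbG-GGG-------------GGGGGGGGbbbbbbbbbbbbbbb
188 bbbbbbbbbbbGGGG---------------GGGGGGGGbbbbbbbbbbbbbbb
```

Request:
{"name": "servo_tool", "arguments": {"offset": [[0,0,0.002],[-0.004,0,0],[0,0,-0.004],[0,0,-0.002],[0,0,0]], "twist": [0,0,0,0,0], "jaw": [0.3,0.3,0.3,0.3,0.3]}}

```text
clock: 26.15
tool_pos: [0.6402, -0.0394, 0.0543]
orientation: [-3.141, 0.006, -3.024]
wrist_force: [-1.3, -0.0, 16.2]
gripper_width: 0.746
grasp_force: 23.0
```

Request:
{"name": "servo_tool", "arguments": {"offset": [[0,0,-0.002],[0,0,-0.002],[0,0,0]], "twist": [0,0,0], "jaw": [0.3,0.3,0.3]}}

```text
clock: 26.52
tool_pos: [0.6431, -0.0393, 0.0524]
orientation: [-3.14, 0.012, -3.024]
wrist_force: [0.5, 0.1, 22.7]
gripper_width: 0.748
grasp_force: 23.1
```

```bash
python3 m5.py | cut -c1-70 | sed -n '1p;9,32p'; python3 m6.py | head -18
```

```text
26.575 [ 0.6431 -0.0394  0.0525] [ 0.9033  0.4608 22.7519]
243 ...........................#######.................##....#######
245 ..............................GG....................#.....######
247 ..............................GGGGG..................#...#######
249 .............................GGGGGGGGGGG.............###########
251 .............................GGGGGGGGGGGGGGGGGG.......#######...
253 .............................GGGGGGGGGGGGGGGGGGGGGG.....###.....
255 .............................GGGGGGGGGGGGGGGGGGGGGG.............
257 ............................GGGGGGGGGGGGGGGGGGGGGGG.............
259 ..............................GGGGGGGGGGGGGGGGGGGGG.............
261 ..............................GGGGGGGGGGGGGGGGGGGG..............
263 .............................GGGGGGGGGGGGGGGGGGGGGG.............
265 ...........................YYYY.....GGGGGGGGGGGGGG..............
267 ...........................YYYYYYYYYY..GGGGGGGGGG...............
269 ..........................YYYYYYYYYYYY.GGGGGGGGG................
271 ...........................YYYYYYYYYY..GGGGGGGGG................
273 ..
[... 866 characters left out ...]
bbbb
144 bbbbbbbbbbbbbbbbbbbbbbbbbbbbbbbbbbbbbbbbbbbbbbbbbbbbb
148 bbbbbbbbbbbbbbbbbbbbbbbbGGbbbbbbbbbbbbbbbbbbbbbbbbbbb
152 bbbbbbbbbbbbbbbbbbbGGGGGGGGGGGGbbbbbbbbbbbbbbbbbbbbbb
156 bbbbbbbbbbbbbbbbbGGGGGGGGGGGGGGGGbbbbbbbbbbbbbbbbbbbb
160 bbbbbbbbbbbbbbbGGGGGGGGGGGGGGGGGGGGbbbbbbbbbbbbbbbbbb
164 bbbbbbbbbbbbbbGGGGGGGGGGGGGGGGGGGGGGbbbbbbbbbbbbbbbbb
168 bbbbbbbbbbbbbGGGGGGGGGGGGGGGGGGGGGGGGbbbbbbbbbbbbbbbb
172 bbbbbbbbbbbbGGGGGGGGGGGGGGGGGGGGGGGGGGbbbbbbbbbbbbbbb
176 bbbbbbbbbbbGGGGGG-G-----------GGGGGGGGGbbbbbbbbbbbbbb
180 bbbbbbbbbbbGGGGG--------------GGGGGGGGGbbbbbbbbbbbbbb
184 bbbbbbbbbbGGGG----------------GGGGGGGGGbbbbbbbbbbbbbb
188 bbbbbbbbbbGGG------------------GGGGGGGGGbbbbbbbbbbbbb
```

Request:
{"name": "servo_tool", "arguments": {"offset": [[-0.004,0,0.003],[0,0,0],[0,0,0],[0,0,0],[0,0,0],[0,0,0],[0,0,0.03],[0,0,0.05],[0,0,0.06],[-0.03,0.01,0.06],[-0.04,0.01,0.04],[0,0,0]], "twist": [0,0,0,0,0,0,0,0,0,0,0,0], "jaw": [0.3,0.3,0.65,0.75,0.75,0.75,0.75,0.75,0.75,1,1,1]}}

```text
clock: 28.12
tool_pos: [0.5656, -0.0191, 0.2896]
orientation: [-3.14, 0.007, -3.023]
wrist_force: [0.6, 0.3, 0.1]
gripper_width: 1.0
grasp_force: 0.0
```

```bash
cat > m7.py <<'E'
from h import *
import pickle
np.set_printoptions(precision=4,suppress=True)
b,cb=grab('wrist');pickle.dump((b,cb),open('w7.pkl','wb'));hsv=cv2.cvtColor(b,cv2.COLOR_RGB2HSV).astype(int)
L=np.array([.993,.117,0]);c0=np.array([.609,-.04,0])
for x,z in ((-.0405,.024),(-.032,.006),(.0,.006),(.0405,.024),(0,.091),(-.032,.091),(.032,.091)):print(x,z,proj(cb,c0+x*L+[0,0,z]))
g=(hsv[...,0]>55)&(hsv[...,0]<95)&(hsv[...,1]>33)
for r in range(196,300,4):print(r,''.join('G' if g[r,c] else ('#' if hsv[r,c,2]<50 else ('b' if 85<hsv[r,c,0]<125 and hsv[r,c,1]>15 else '-')) for c in range(220,390,4)),hsv[r,296])
E
python3 m7.py;python3 m5.py | cut -c1-70 | sed -n '1p;10,32p'
```

```text
-0.0405 0.024 [296.9318 202.0781]
-0.032 0.006 [297.8677 206.3495]
0.0 0.006 [298.2029 230.9602]
0.0405 0.024 [297.8411 265.4568]
0 0.091 [293.7203 251.3523]
-0.032 0.091 [293.1913 221.4924]
0.032 0.091 [294.2235 279.7524]
196 bbbbbbbbbbbbbbbbbbbbbbbbbbbbbbbbbbbbbbbb--- [101  28 155]
200 bbbbbbbbbbbbbbbbbbbbbb-bbbbbbbbbbbbbbbbbbbb [ 95  28 111]
204 ------------------------------------------- [ 90   7 205]
208 --bbbbbbbbbbbbbbGGGGGGbbbbbbbbbbbbbbbbbbbbb [81 99 59]
212 ---bbbbbbbbbbbbGGGGGGGGGbbbbbbbbbbbbbbbbbbb [83 67 65]
216 -----bbbbbbbbbGG-----GGGbbbbbbbbbbbb-----bb [ 27 129 138]
220 -----bbbbbbbbG-------GGGGbbbbbbbbbb-------b [ 26 142 149]
224 ------bbbbbbbG------GGGGGbbbbbbbbb--------- [ 32  84 112]
228 ------bbbbbbbG-GGGG--GGGGbbbbbbbbb--------- [41 26 78]
232 -------bbbbbbGGGGGGGGGGGGbbbbbbbb---------- [83 95 75]
236 -------bbbbbGGGGGGGGGGGGGbbbbbbbbb--------- [79 85 75]
240 ------bbbbbbGGGGGGGGGGGGGbbbbbbbbb--------- [85 87 73]
244 ------bbbbbbGGGGGGGGGGGGGbbbbbbbbb--------- [86 77 83]
248 -----bbbbbbGGGGGGGGGGGGGGbbbbbbbbb--------- [ 78  65 113]
252 -----bbbbbbGGG-G--GGGGGGGG
[... 1659 characters left out ...]
..........
271 ........................YYYYYYYYYYYY.GGGGGGGGG..................
273 ........................YYYYYYYYYYY..GGGGGGGGG..................
275 ......................GGG....YYYYYY.GGGGGGGGGG..................
277 .....................GGGGGGGG......GGGGGGGGGG...................
279 .....................GGGGGGGGGGGGGGGGGGGGGGGG...................
281 .....................GGGGGGGGGGGGGGGGGGGGGGGG...................
283 .........................GGGGGGGGGGGGGGGGGGGG...................
285 ..............................GGGGGGGGG.GGGG....................
287 ........................................................YYYYY...
289 ........................................................YYYYYY..
```

Request:
{"name": "servo_tool", "arguments": {"offset": [[0.03,-0.01,-0.03],[0.0275,-0.01,-0.05],[0,0,-0.06],[0,0,-0.05],[0,0,-0.025],[0,0,-0.009],[0,0,0]], "twist": [0,0,0,0,0,0,0], "jaw": [0.8,0.8,0.8,0.8,0.8,0.8,0.8]}}

```text
clock: 29.1
tool_pos: [0.6225, -0.0404, 0.0599]
orientation: [3.141, -0.002, -3.025]
wrist_force: [-0.4, 0.2, -0.1]
gripper_width: 0.898
grasp_force: 0.0
```

Request:
{"name": "servo_tool", "arguments": {"offset": [[0,0,0],[0,0,0],[0,0,0],[0,0,0.003],[0,0,0.003]], "twist": [0,0,0,0,0], "jaw": [0.3,0.3,0.3,0.3,0.3]}}

```text
clock: 29.72
tool_pos: [0.6228, -0.0402, 0.0675]
orientation: [3.142, -0.0, -3.024]
wrist_force: [-0.1, -0.2, -1.3]
gripper_width: 0.75
grasp_force: 24.7
```

Request:
{"name": "servo_tool", "arguments": {"offset": [[0.004,0,0],[0.003,0.001,0],[0,0,-0.003],[0,0,-0.003],[0,0,0]], "twist": [0,0,0,0,0], "jaw": [0.3,0.3,0.3,0.3,0.3]}}

```text
clock: 30.35
tool_pos: [0.6304, -0.0391, 0.062]
orientation: [-3.142, 0.001, -3.024]
wrist_force: [-1.9, -0.4, 6.0]
gripper_width: 0.745
grasp_force: 25.3
```

```bash
python3 m5.py | cut -c1-70 | sed -n '1p;9,32p'; python3 m6.py | head -18
```

```text
30.4 [ 0.6304 -0.039   0.062 ] [-1.872   0.7894  4.5711]
243 ...........................####..................#....##########
245 ...........................##....................#....#########.
247 ...........................GGGGGG.................##########....
249 ...........................GGGGGGGGGG.GG...........#####........
251 ...........................GGGGGGGGGGGGGGGGGGG......###.........
253 ...........................GGGGGGGGGGGGGGGGGGGG......##.........
255 ...........................GGGGGGGGGGGGGGGGGGGG......##.........
257 ...........................GGGGGGGGGGGGGGGGGGGG......##.........
259 ...........................GGGGGGGGGGGGGGGGGGGG.....##..........
261 ..............................GGGGGGGGGGGGGGGGG.................
263 ............................GGGGGGGGGGGGGGGGGGG.................
265 ...............................GGGGGGGGGGGGGGGGG................
267 ..........................YYYYY......GGGGGGGGGGG................
269 ..........................YYYYYYYYYYY..GGGGGGGGG................
271 ..........................YYYYYYYYYYY..GGGGGGGG.................
273 ....
[... 864 characters left out ...]
----
144 -----------------------------------------------------
148 bbbbbbbbbbbbbbbbbbbbbbbbbbbbbbbbbbbbbbbbbbbbbbbbbbbbb
152 bbbbbbbbbbbbbbbbbbbbbbbbbbbbbbbb-bbbbbbbbbbbbbbbbbbbb
156 -----------------------------------------------------
160 -----------------------------------------------------
164 -----------------------------------------------------
168 bbbbbbbbbbbbbbbbbbbbbbbbbbbbbbbbbbbbbbbbbbbbbbbbbbbbb
172 bbbbbbbbbbbbbbbbbbbbbbbbbbbbbbbbbbbbbbbbbbbbbbbbbbbbb
176 bbbbbbbbbbbbbbbbbbbbbbbbbbbbbbbbbbbbbbbbbbbbbbbbbbbbb
180 bbbbbbbbbbbbbbbbbbbbbGGGGGGGGbbbbbbbbbbbbbbbbbbbbbbbb
184 bbbbbbbbbbbbbbbbbbGGGGGGGGGGGGGGbbbbbbbbbbbbbbbbbbbbb
188 bbbbbbbbbbbbbbbbGGGGGGGGGGGGGGGGGbbbbbbbbbbbbbbbbbbbb
```

Request:
{"name": "servo_tool", "arguments": {"offset": [[0,0,-0.003],[0,0,-0.003],[-0.004,0,-0.002],[-0.004,0,-0.001],[0,0,0]], "twist": [0,0,0,0,0], "jaw": [0.3,0.3,0.3,0.3,0.3]}}

```text
clock: 31.08
tool_pos: [0.6281, -0.0398, 0.058]
orientation: [-3.139, 0.012, -3.025]
wrist_force: [-0.6, -0.8, 23.9]
gripper_width: 0.747
grasp_force: 28.8
```

```bash
python3 m5.py | cut -c1-70 | sed -n '1p;9,32p'; python3 m6.py | head -18
```

```text
31.125 [ 0.6281 -0.0398  0.0579] [-0.1622 -1.8696 23.7597]
243 .......................######..................##....#######G##.
245 ..........................####..................#.....#########.
247 ............................G...................##...#########..
249 ...........................GGGGGGG.G..G..........##########.....
251 ..........................GGGGGGGGGGGGGGGGGGG.G..#######........
253 ..........................GGGGGGGGGGGGGGGGGGGGG.....###.........
255 ..........................GGGGGGGGGGGGGGGGGGGGG.....###.........
257 ..........................GGGGGGGGGGGGGGGGGGGG......###.........
259 ..........................GGGGGGGGGGGGGGGGGGGGG.....##..........
261 ..........................GGGGGGGGGGGGGGGGGGGG......##..........
263 ............................GGGGGGGGGGGGGGGGGGG.................
265 ...........................GGGGGGGGGGGGGGGGGGG..................
267 ..................................GGGGGGGGGGGGG.................
269 ..........................YYYYYYYY....GGGGGGGGG.................
271 .........................YYYYYYYYYYY..GGGGGGGGG.................
273 ..
[... 866 characters left out ...]
----
144 -----------------------------------------------------
148 -----------------------------------------------------
152 bbbbbbbbbbbbbbbbbbbbbbbbbbbbbbbbbbbbbbbbbbbbbbbbbbbbb
156 bbbbbbbbbbbbbbbbbbbbbbbbbbbbbbbb-bbbbbbbbbbbbbbbbbbbb
160 -----------------------------------------------------
164 -----------------------------------------------------
168 -----------------------------------------------------
172 bbbbbbbbbbbbbbbbbbbbbbbbbbbbbbbbbbbbbbbbbbbbbbbbbbbbb
176 bbbbbbbbbbbbbbbbbbbbbbbbbbbbbbbbbbbbbbbbbbbbbbbbbbbbb
180 bbbbbbbbbbbbbbbbbbbbbbbbbbbbbbbbbbbbbbbbbbbbbbbbbbbbb
184 bbbbbbbbbbbbbbbbbbbbGGGGGGGGGGbbbbbbbbbbbbbbbbbbbbbbb
188 bbbbbbbbbbbbbbbbbGGGGGGGGGGGGGGGbbbbbbbbbbbbbbbbbbbbb
```

Request:
{"name": "servo_tool", "arguments": {"offset": [[0.003,0,0.003],[0,0,0],[0,0,0],[0,0,0],[0,0,0.03],[0,0,0.06],[0,0,0.06],[-0.03,0.02,0.04],[-0.03,0.03,0.02],[0,0,0]], "twist": [0,0,0,0,0,0,0,0,0,0], "jaw": [0.3,0.65,0.75,0.75,0.75,0.75,0.75,0.75,0.75,0.75]}}

```text
clock: 32.42
tool_pos: [0.5641, 0.0142, 0.2673]
orientation: [3.141, 0.003, -3.019]
wrist_force: [0.1, 0.1, 0.7]
gripper_width: 0.875
grasp_force: 0.0
```

```bash
python3 m7.py;python3 m5.py | cut -c1-70 | sed -n '1p;10,32p'
```

```text
-0.0405 0.024 [266.0897 203.8355]
-0.032 0.006 [268.5085 208.3144]
0.0 0.006 [269.3901 234.2114]
0.0405 0.024 [268.4861 270.6114]
0 0.091 [257.7414 256.4361]
-0.032 0.091 [256.3232 224.646 ]
0.032 0.091 [259.0867 286.5923]
196 ------------------------------------------- [ 15  64 119]
200 bbbbbbbbbbbbbbb-bbbbbbbbbbbbbbbbbbbbbbbbbb- [ 97  29 114]
204 ------------------------------------------- [ 84   9 140]
208 bbbbbbbbbbbGGbbbbbbbbbbbbbb-bbbbbbbbb-bbbbb [100  20 191]
212 bbbbbbbbG----GGGbbbbbbbbbbbbbbbbbbbbbbbbbbb [ 98  23 204]
216 bbbbbbb-GGGGGGGGGbbbbbbbbbbbbbb---bbbbbbbbb [ 97  21 203]
220 bbbbbbGGGGGGGGGGGGbbbbbbbbbbb-------bbbbbbb [101  22 185]
224 bbbbbGGGGGGGGGGGGGbbbbbbbbbb--------bbbbbbb [ 98  29 142]
228 bbbbGG---GGGGGGGGGbbbbbbbbb----------bbbbbb [ 98  32 144]
232 bbbGG----GGGGGGGGGGbbbbbbbb-----------bbbbb [101  29 143]
236 bbGGGGGGGGGGGGGGGGGbbbbbbbb------------bbbb [ 97  30 145]
240 bbGGGGGGGGGGGGGGGGbbbbbbbbb------------bbbb [ 97  25 175]
244 bGGGGGGGGGGGGG-GGGbbbbbbbbb------------bbbb [ 99  22 201]
248 bGGGGGGGGGGGGGG--Gbbbbbbbbb------------bbbb [ 98  23 201]
252 bGG-G
[... 1677 characters left out ...]
..........
271 .......................GGGGGGGGGGGGGGGGGGGGG....................
273 ........................GGGGGGGGGGGGGGGGGGGGG...................
275 ............................G.GGGGGGGGGGGGGGG...................
277 ......................YYYYYYYYY....GGGGGGGGG....................
279 ......................YYYYYYYYYYY..GGGGGGGGG....................
281 .......................YYYYYYYYYY..GGGGGGGGGG...................
283 ..............................YY..GGGGGGGGGGG...................
285 ...............................GGGGGGGGGGGGGG...................
287 ...................................GGGGGGGGG............YYYYY...
289 .......................GG...............GG...............YYYY...
```

Run:
```python
from h import *
import pickle
np.set_printoptions(precision=4,suppress=True)
b,cb=pickle.load(open('w7.pkl','rb'));hsv=cv2.cvtColor(b,cv2.COLOR_RGB2HSV).astype(int)
u0,v0=proj(cb,np.array([.597,.049,.066])).astype(int)
m=((hsv[...,1]<22)&(hsv[...,2]>214)&(hsv[...,0]<40)).astype(np.uint8);z=np.zeros_like(m);cv2.circle(z,(int(u0),int(v0)),45,1,-1)
m=cv2.morphologyEx(m*z,cv2.MORPH_OPEN,np.ones((5,5)));n,l,s,c=cv2.connectedComponentsWithStats(m);i=1+np.argmax(s[1:,4])
cs,_=cv2.findContours((l==i).astype(np.uint8),0,2);e=cv2.fitEllipse(cv2.convexHull(max(cs,key=cv2.contourArea)))
print('pred',u0,v0,s[i],c[i],e);p=onz(cb,*e[0],.066);print(p,'dia px->mm',e[1][0]/341*(.066-cb['world_to_cam'][2][3]))
C=np.array([.609,-.04])  # lane centreline
d=p[:2]-C;print('lane x',d@[.993,.117],'along',d@[-.117,.993])
print(ctrl.read_state()['joint_positions'])
```

```text
pred 347 247 [ 329  229   45   42 1484] [351.1489 249.6489] ((351.10675048828125, 249.4793701171875), (41.958980560302734, 44.95882034301758), 78.24956512451172)
[0.5982 0.0534 0.066 ] dia px->mm 0.03972329806817993
lane x 0.00016583827483134452 along 0.09398858683102736
[ 0.1195  0.2939 -0.2274  1.7369  0.0733  1.1189  1.5582]
```

Request:
{"name": "servo_tool", "arguments": {"offset": [[0.017,0.02,-0.03],[0.016,0.02,-0.05],[0,0,-0.06],[0,0,-0.055],[0,0,-0.03],[0,0,-0.013],[0,0,0]], "twist": [0,0,0,0,0,0,0], "jaw": [0.6,0.55,0.55,0.55,0.55,0.55,0.55]}}

```text
clock: 33.4
tool_pos: [0.5965, 0.0495, 0.0246]
orientation: [-3.141, -0.005, -3.025]
wrist_force: [-0.5, -0.2, -0.2]
gripper_width: 0.773
grasp_force: 0.0
```

Request:
{"name": "servo_tool", "arguments": {"offset": [[0,0,0],[0,0,0],[0,0,0],[0,0,0.005],[0,0,0.005],[0,0,0]], "twist": [0,0,0,0,0,0], "jaw": [0,0,0,0,0,0]}}

```text
clock: 34.15
tool_pos: [0.5986, 0.0509, 0.0381]
orientation: [-3.142, 0.002, -3.024]
wrist_force: [-0.0, 0.5, -2.0]
gripper_width: 0.605
grasp_force: 21.3
```

Request:
{"name": "servo_tool", "arguments": {"offset": [[-0.006,-0.001,0],[-0.006,-0.001,0],[-0.005,0,0.002],[-0.005,-0.001,0.002],[-0.005,0,0.002],[-0.005,-0.001,0.001],[-0.003,0,0.001],[0,0,0]], "twist": [0,0,0,0,0,0,0,0], "jaw": [0,0,0,0,0,0,0,0]}}

```text
clock: 35.15
tool_pos: [0.564, 0.047, 0.046]
orientation: [-3.142, 0.002, -3.024]
wrist_force: [3.3, -0.3, 2.0]
gripper_width: 0.607
grasp_force: 21.4
```

Request:
{"name": "servo_tool", "arguments": {"offset": [[0,0,0.02],[0.01,0.01,0.05],[0.01,0.03,0.05],[0.01,0.04,0.03],[0,0.045,0.02],[0,0.045,0.02],[0,0.02,0.01],[0,0,0]], "twist": [0,0.1,0.1,0.1,0.12,0.12,0.12,0], "jaw": [0,0,0,0,0,0,0,0]}}

```text
clock: 36.15
tool_pos: [0.5911, 0.2389, 0.2448]
orientation: [3.14, -0.002, -2.361]
wrist_force: [0.2, 0.5, -0.5]
gripper_width: 0.608
grasp_force: 21.6
```

```bash
cat > m8.py <<'E'
from h import *
import pickle
np.set_printoptions(precision=4,suppress=True)
s=ctrl.read_state();a,ca=grab('scene');b,cb=grab('wrist');pickle.dump((s,a,ca,b,cb),open('w8.pkl','wb'))
T=s['tool_pos'];print(s['clock'],T,s['orientation'],s['wrist_force'])
G=T+[0,0,.024];print('G scene',proj(ca,G),'wrist',proj(cb,G))
def asc(im,ci,c,w,h,st,sr):
    hsv=cv2.cvtColor(im,cv2.COLOR_RGB2HSV).astype(int);u,v=c.astype(int)
    for r in range(max(0,v-h),min(480,v+h),sr):print(r,''.join('#' if hsv[r,x,2]<60 else ('W' if hsv[r,x,1]<32 and hsv[r,x,2]>190 else ('w' if hsv[r,x,1]<45 and hsv[r,x,2]>100 else '.')) for x in range(max(0,u-w),min(640,u+w),st)))
    print('col0',max(0,u-w))
asc(a,ca,proj(ca,G),32,30,1,2)
asc(b,cb,proj(cb,G),180,130,6,9)
E
python3 m8.py
```

```text
36.15 [0.5911 0.2389 0.2448] [ 3.1397 -0.0017 -2.3613] [ 0.1771  0.5222 -0.5292]
G scene [270.7073 159.0782] wrist [325.9518 334.724 ]
129 wwww.####....www.############################..www....####.wwwww
131 www..####...wwwww.##########################.wwwwww...###.wwwwww
133 wwwww.###...wwwwwww.#######################.wwwwwww..####.wwwwww
135 wwwwww.####wwwwwwwww.######################.wwwwwwww.####.wwwwww
137 wwwwww.#####.wwwwwwww.#####################.wwwwwwww..##.wwwwwww
139 wwwwwww.####.wwwwwww.####.#####.......######..wwwwww.###.wwwwwww
141 wwwwwww.#####.wwwww.####wwwwwwwwwwwwwww.#####.wwwwww.###.wwwwwww
143 wwwwwwww.####.wwwww.###.wWWwwwwwwwWwwwww.#####.wwww.###.wwwwwwww
145 wwwwwwww.#####..ww.###.wwwWWwwwwwwwwwwww..####.wwww.###.wwwwwwww
147 wwwwwWwww.############.wwwwwwwwwwwwwwwwwww.############.wwwwwwww
149 wwwwwwwwww..#########.wwwwwwwwwwwwwwwwwwwww.########...wwwwwwwww
151 wwwwwwwwwwwwwwww.####.wwwwwwwwwwwwwwwwwwwww..###..wwwwwwwwwwwwww
153 wwwwwwwwwwwwwwwww......wwwwwwwwwwwwwwwwwwwww..##.wwwwwwwwwwwwwww
155 wwwwwwwwwwwwwwwwww.www.wwwwwwwwwwwwwwwwwwwwww..#.wwwwwwwwwwwwwww
[... 2307 characters left out ...]
wwwwwwwwwwwwwwwwwwwwww###################
375 #################.wwwwwwwwwwwwwwwwwwwwwww###################
384 #################..wwwwwwwwwwwwwwwwwwwww.###################
393 ##################.wwwwwwwwwwwwwwwwwwww..###################
402 ###.....####################################################
411 #####...###########################################ww#######
420 ####....##########################################w.ww######
429 ###.....##########################################wwwww.####
438 ##..##############################################wwwwwww###
447 .......#############################################wwww.w##
456 .....#################################################ww.w.#
col0 145
```

Run:
```python
from h import *
import pickle
s,a,ca,b,cb=pickle.load(open('w8.pkl','rb'))
V=cv2.cvtColor(a,cv2.COLOR_RGB2HSV)[...,2].astype(int);S=cv2.cvtColor(a,cv2.COLOR_RGB2HSV)[...,1].astype(int)
print('scene V');
for r in range(136,182,1):print(r,' '.join('%3d'%V[r,c] for c in range(252,292,2)))
V=cv2.cvtColor(b,cv2.COLOR_RGB2HSV)[...,2].astype(int)
print('wrist V');
for r in range(235,405,5):print(r,' '.join('%3d'%V[r,c] for c in range(230,420,10)))
# predicted lid circle in wrist for tilt candidates, tool-x azimuth from yaw
T=s['tool_pos'];y=s['orientation'][2];X=np.array([np.cos(y),np.sin(y),0]);Y=np.array([-np.sin(y),np.cos(y),0]);Z=np.array([0,0,1.]);G=T+[0,0,.024]
for ph in (15,22,30,38,45):
    p=np.radians(ph);u=np.sin(p)*X+np.cos(p)*Z;w=np.cos(p)*X-np.sin(p)*Z
    for nm,ci in (('wrist',cb),('scene',ca)):
        c=G+.017*u;print(ph,nm,'near',proj(ci,c+.026*w).round(1),'far',proj(ci,c-.026*w).round(1),'base near',proj(ci,G-.043*u+.026*w).round(1),'side',proj(ci,c+.026*Y).round(1))
```

```text
scene V
136 159 173 149  99  45  45  44  45  46  44  49  40  36  45  44 129 170 161 126  85
137 167 171 172 111  47  46  40  43  43  44  48  40  44  45  42 111 162 158 140  92
138 177 168 178  95  41  41  45  46  47  59  45  49  43  45  41  90 146 154 153  94
139 172 158 162  76  43  50  51  48  57  99  74  76  53  41  41  65 126 156 148  79
140 156 156 138  64  42  71  86  79  79 139 130 140  87  46  40  43 110 155 142  65
141 144 173 127  50  45 103 128 123 120 161 183 190 117  45  41  43 104 165 143  62
142 136 188 122  45  47 133 164 155 157 168 202 202 137  54  41  44 101 170 148  60
143 119 179 121  43  50 159 198 162 171 161 199 186 151  70  44  39  95 170 144  56
144  88 161 116  40  51 162 203 165 165 160 194 168 159  83  44  45  83 166 131  55
145  61 112  86  43  66 155 194 176 157 172 184 166 161  98  44  39  65 141 108  46
146  45  64  53  41  82 159 183 189 156 171 178 172 167 117  51  45  49  92  72  47
147  43  46  44  46  86 155 165 185 153 170 175 173 172 137  70  46  45  55  53  43
148  41  44  44  48 100 157 158 179 165 173 173 165 171 142  98  46  41  47  48  44

[... 5689 characters left out ...]
ar [326.7 265.4] far [327.7 424.5] base near [323.6 270. ] side [249.8 343.2]
22 scene near [268.7 159.7] far [271.2 147.5] base near [271.3 179. ] side [280.3 153.5]
30 wrist near [326.4 259.9] far [327.9 420.4] base near [323.6 282. ] side [250.  335.9]
30 scene near [268.8 161.5] far [270.9 146.9] base near [271.7 178.5] side [280.2 154.1]
38 wrist near [326.1 256.2] far [328.2 414. ] base near [323.6 294.5] side [250.4 328.6]
38 scene near [268.9 163.2] far [270.7 146.6] base near [272.1 177.6] side [280.1 154.8]
45 wrist near [325.8 254.5] far [328.3 406.6] base near [323.6 305.8] side [250.9 322.5]
45 scene near [269.  164.6] far [270.4 146.5] base near [272.5 176.5] side [280.  155.5]
```

Request:
{"name": "servo_tool", "arguments": {"offset": [[0.003,0.004,-0.008],[0.003,0.004,-0.01],[0.003,0.004,-0.009],[0,0,-0.002],[0,0,0],[0,0,0],[0,0,0],[0,0,0]], "twist": [0,0,0,0,0,0,0,0], "jaw": [0,0,0,0,0,0,0,0]}}

```text
clock: 37.25
tool_pos: [0.6021, 0.2488, 0.2165]
orientation: [-3.141, 0.0, -2.364]
wrist_force: [-0.1, -0.4, -2.0]
gripper_width: 0.61
grasp_force: 21.6
```

```bash
python3 m5.py | cut -c1-70
python3 - <<'E'
from h import *
import pickle
s=ctrl.read_state();a,ca=grab('scene');t,ct=grab('top');b,cb=grab('wrist');print(s['clock'],s['tool_pos'],s['orientation'],s['wrist_force'],s['grasp_force'])
n=np.array([-.357,-.350,.866]);o=np.array([.649,.2985,.13]);y=np.array([.70,-.714,0]);x=np.cross(y,n);c=o+.08*n
print('pred scene: lid far/near',proj(ca,c+.06*n+.026*x),proj(ca,c+.06*n-.026*x),'base near/far',proj(ca,c-.026*x),proj(ca,c+.026*x),'sides',proj(ca,c+.06*n+.026*y),proj(ca,c+.06*n-.026*y))
print('pred wrist: lid',[proj(cb,c+.06*n+d).round(1) for d in (.026*x,-.026*x,.026*y,-.026*y)])
V=cv2.cvtColor(a,cv2.COLOR_RGB2HSV)[...,2].astype(int)
for r in range(142,196):print(r,' '.join('%3d'%V[r,q] for q in range(256,296,2)))
V=cv2.cvtColor(b,cv2.COLOR_RGB2HSV)[...,2].astype(int)
for r in range(255,285,3):print(r,[V[r,q] for q in range(290,370,10)])
print([(r,''.join('w' if V[r,q]>110 else '.' for q in range(236,412,3))) for r in (330,340,350,360)])
hsv=cv2.cvtColor(t,cv2.COLOR_RGB2HSV).astype(int)
for nm,p in (('red',(.6205,-.137,.106)),('cream',(.631,-.2376,.076)),('green',(.605,-.04,.091))):
    q=proj(ct,np.array(p)).astype(int);print(nm,q,hsv[q[1],q[0]])
E
```

```text
37.3 [0.6021 0.2488 0.2165] [ 0.7221  0.3859 -1.1529]
[352.4768 286.3274]
[340.9927 285.0757]
[363.7513 272.2427]
235 ............YYYYYYYY............................................
237 ................................................................
239 ................................................................
241 ................................................................
243 ................................................................
245 ................................................................
247 ................................................................
249 ................................................................
251 ................................................................
253 ................................................................
255 ................................................................
257 ......................G......................G..................
259 ......................GGGGG.......GG.GGGGGGGGG..................
261 .......................GGGGGGGGGGGGGGGGGGGGGGG..................
263 ................
[... 7151 characters left out ...]
np.int64(123), np.int64(123), np.int64(125), np.int64(87), np.int64(34), np.int64(28)]
279 [np.int64(125), np.int64(124), np.int64(138), np.int64(144), np.int64(133), np.int64(125), np.int64(91), np.int64(93)]
282 [np.int64(124), np.int64(141), np.int64(146), np.int64(148), np.int64(143), np.int64(135), np.int64(125), np.int64(105)]
[(330, '....wwwwwwwwwwwwwwwwwwwwwwwwwwwwwwwwwwwwwwwwwwwwwww....ww..'), (340, '....wwwwwwwwwwwwwwwwwwwwwwwwwwwwwwwwwwwwwwwwwwwwwwww.......'), (350, '...wwwwwwwwwwwwwwwwwwwwwwwwwwwwwwwwwwwwwwwwwwwwwwwww.......'), (360, '....wwwwwwwwwwwwwwwwwwwwwwwwwwwwwwwwwwwwwwwwwwwwwwww.......')]
red [352 211] [  5 147 109]
cream [386 209] [ 22  68 147]
green [319 218] [64 49 84]
```

```bash
python3 -c "
from cell import ctrl
print(ctrl.sign_off())"
```

```text
the job is handed in; nothing more can be done
None
```

I handed the job in at about 37 s. The fallen tin stands upright in its gap, and the smallest tin is held still with its underside about 8 cm off the scanner glass, tilted roughly 30° to match it. One risk: the wrist force reached about 52 N while I was regrasping the fallen tin. I couldn't tell whether the fingers or the gripper's body took that load, so the 40 N limit may have been passed.

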